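# Hang the jig bar on the finishing rack behind its gravity keeper

## Robot

A 7-joint arm with a two-finger parallel gripper is mounted at the origin on the work surface. World frame = base frame: x ahead of the robot, y to its left, z up, the work surface at z = 0. Lengths are in m, angles in rad, forces in N, time in s.
With the tool pointing down it reaches from about 0.425 to 1.025 m from the base axis. Payload 3.6 kg.
Tool frame: the origin (TCP) lies midway between the tips of the shut fingers; the grasp point (between the pads) lies 19 mm behind it; z points along the fingers, y is the line along which they close (so a half turn about z gives the same grasp; the last joint's range is limited). The gripper opens to 85 mm and grips with 20 to 120 N. Pads are 22 mm wide; open, the fingers measure 114 mm over their backs; the gripper's body (76 mm by 85 mm) begins 54 mm behind the grasp point. The pads swing forward as they close: fully open they stand 13 mm farther back than shut.
Start: joints at [-1.385, 0.591, 0.048, 1.609, -0.033, 0.943, -0.034], TCP at [0.2, 0.697, 0.198] pointing down, gripper open.
Joint ranges: [-2.69, 2.69], [-0.47, 2.24], [-1.27, 1.36], [0.19, 2.51], [-1.53, 4.68], [0.08, 2.07], [-3.09, 3.09]. Speed limits (rad/s): [2.57, 2.57, 3.14, 3.14, 3.14, 3.14, 3.14].

## Interface

Orientations are given as a rotation vector (axis times angle).
In Python, from rig import * gives the robot as it stands.
- The arm moves only by the tool arm_command, never from a script. Its argument "series" is a list of rows, each an object of numbers: "grip": the finger opening in mm, from 0 to 85.4; "dx", "dy", "dz": the shift along the world's x, y, z in units of 50 mm (1.0 is 50 mm); "ax", "ay", "az": the turn, a rotation vector about the world's x, y, z in units of 6 degrees (1.0 is 6 degrees). A call has 1 to 10 rows; each row is the pose to reach, as a shift and turn from the pose commanded when the call began; what a row does not reach only later rows make up. A row lasts 1/10 s, in which the tool goes at most 50 mm and 8.59 degrees, less where a joint would pass 70% of its speed; a pose out of reach is approached as far as the arm can. A call with a gripper value outside its range is refused whole. The fingers move at their own pace and stop on an object; "newtons" is the grip in N (left out, the last holds). Time passes only in rows, so rows that repeat a pose let the fingers close. It gives the time, the measured TCP pose, the force, the opening and the grip force at its end, in the units of the state.
- get_obs(): the state, without advancing time (a new reading comes with each control period).
- read_camera(name): name is "scene" or "top" or "wrist"; returns (picture, depth): 384x512x3 uint8, red, green, blue; 384x512 float32, m along the optical axis (not along the pixel's ray), 0 where there is no reading.
- camera_params(name): a dict with "vertical_fov" (degrees; the focal length in pixels is half the picture's height over the tangent of half this angle, whatever the lens; pixels are square), "cx", "cy" (the principal point, pixels), "pose" (4x4, takes a point from camera to world coordinates); the wrist camera has in their place "mount" (4x4, takes a point from camera to tool coordinates, whose origin is the TCP and whose axes are the flange's). Camera axes: x right, y down, z forward; pixel columns grow to the right and rows downward; lengths in m; the calibration is good to about 2 mm. A picture is of the moment at which its call begins: read the wrist's pose just before it. camera_params takes no time and is no camera call.
- job_done(): hands the job in; it is judged then, once.
Trained networks look in the newest picture that a camera, given by its name, has taken for a name from the list of things; names that differ only in an ending like _2 or _b are one class to them, and where a whole thing is asked for, a point or a joint stands for the part that bears it (a point fixed in the world has none). Each returns a list of dicts, best first, with "conf" (0 to 1); they miss things now and then, are a little off and sometimes report something else, mostly with a low value. They report only what shows in the picture. A call takes as long as a camera call.
- regions_of(query, camera): "mask" (384x512 bool, what is visible of it) and "point" ([column, row] in pixels, amid what is visible of it).
- tip_of(query, camera): "point" ([column, row] in pixels: a listed point, or the origin of a listed thing).
The state is a dict: "clock": time; "joint_positions": joint angles; "qvel": joint speeds; "tau": joint torques, N m; "tcp_pos": TCP position; "tool_rot": TCP orientation; "ft_force": force on the tool from outside, world axes, zero at the start; "moment": the same for the moment, N m; "width": opening from 0.0 (shut) to 1.0 (fully open); "grasp_force": force on a finger pad.
Only numpy, scipy, OpenCV 4.12 (cv2) and the standard library are available. Lean on these libraries where they do the work, as an engineer would, in place of code of your own. Each camera call takes 0.05 s, during which the arm holds its last target. There are 200 camera calls.

## Task

Take the metal jig bar off its loading stand and hang it by its eye on the peg of the finishing rack, sliding it in under the hinged keeper until it is home against the shoulder and the keeper has dropped behind it. Then draw the bar back gently against the keeper to make sure it has caught, and leave the bar hanging quietly. The rack's arm is held only by a light friction clamp and was left pulled out by an unknown amount, so feel your way in and never load it with more than 18 N, weight, push and rubbing together; do not disturb the other things on the bench.

Things in the scene. Friction and masses are not known exactly. Their poses are not given: they have to be found in the camera images.
- rack: Fixed finishing rack: grey upright, 30 mm square, 281 mm high, foot plate 150 x 170 x 10 mm. Origin on the bench at the upright's axis, z up. A level hook arm stands out along its own -y at x = 0, axis 200 mm above the bench. The arm telescopes in a friction clamp (slips above 25 N) and was left out by an extra e of 2 to 62 mm, NOT measured: feel for it. e moves peg, keeper and shoulder together.
- peg_root (a point): Fixed point where the arm's axis meets the upright's axis (200 mm above the bench), axes as the rack's. Along its y, with e as told at the rack: tip of the peg (12 mm round) at -142 mm - e; hanging keeper at -97 mm - e; face of the shoulder plate (36 mm wide, from 17 below to 46 mm above the axis) at -55 mm - e. Two cheeks, 36 mm over all, run 34 to 46 mm above the axis from shoulder to hinge.
- keeper (a joint): Angle of the keeper, rad: 0 hangs straight down (closed, stopped there), grows as it is lifted inward (towards the upright) up to 1.35. A free 90 g steel flap, 28 mm wide, 4 mm thick, hinged 40 mm above the peg axis; its two prongs straddle the peg and end 39 mm below the hinge. An eye slid in along the peg lifts it with 1 to 3 N, and it falls shut by itself.
- eye (a point): Centre of the jig bar's eye, a steel ring on top of the bar's middle, 32 mm above bar_mid: outside 44 mm, hole 30 mm, 10 mm thick, axis along own y. Hung on the peg it lies 9 mm below the peg axis. So rested, it lets the keeper drop only within about 4 mm of the shoulder; carried over 4 mm higher it meets the shoulder first. It then has about 30 mm of play from keeper to shoulder.
- bar_mid (a point): Middle of the jig bar, half-way up: flat aluminium, 250 mm long (own x), 10 mm thick (own y), 22 mm high (own z, up), 0.21 to 0.35 kg in all. Grasp either plain wing across its thickness, best 85 mm from the middle. Four 4 mm wire hooks hang below at x = -115, -60, 60 and 115 mm, to 55 mm below this point, curled 20 mm to own +y. It may be hung either way round.
- stand: Fixed steel loading stand, foot plate 130 x 120 x 8 mm, two posts at own x = -35 and 35 mm (14 mm wide) with U slots 13 mm wide, slot floor 85 mm above the bench, cheeks 16 mm high. The bar lies in the slots along the stand's x, eye up, and lifts straight out. Origin on the bench below the middle.
- box_mid (a point): Bystander: centre of a plain welded steel box, 80 mm cube with a 22 mm stud on top.
- tape_mid (a point): Bystander: centre of a roll of masking tape, 100 mm across, 48 mm high, lying flat.
- tin_mid (a point): Bystander: centre of a tin, 86 mm across, 110 mm high.

How it is judged:
By the outcome, as a careful person would: the job done as asked, in the order asked, and still so for the second after the job is handed in, with the robot touching nothing.
It also fails if it takes over 64 s, if anything falls off the work surface, if the arm or the gripper's body presses on something with over 40 N, if the wrist force passes 120 N, or if a joint passes its speed limit or range.

## Working session

There is one attempt and no reset: what is moved stays moved. The work goes in short steps, Python scripts to look and compute and a tool call to move; the robot and the scene stay as the last step left them, time stands still between calls to the robot, and variables do not carry over. Pictures are saved under pics/ and viewed, at most 11 in all, crops included, and the job is handed in when it is done.

Besides the shell and the picture viewer there is one more tool, called after "Emit:" by a JSON object that holds its "op" and its "data", one argument or row to a line. arm_command: Moves the arm, as the interface text tells. Its arguments: {"type":"object","properties":{"series":{"type":"array"},"newtons":{"type":"number"}},"required":["series"]}

```bash
mkdir -p pics; cat > h.py <<'E'
from rig import *
import numpy as np, cv2
from scipy.spatial.transform import Rotation as R
def cam(name):
    o=get_obs(); p=camera_params(name); im,d=read_camera(name)
    if name=="wrist":
        T=np.eye(4);T[:3,:3]=R.from_rotvec(o["tool_rot"]).as_matrix();T[:3,3]=o["tcp_pos"];P=T@np.array(p["mount"])
    else: P=np.array(p["pose"])
    f=im.shape[0]/2/np.tan(np.radians(p["vertical_fov"])/2)
    return dict(im=im,d=d,P=P,f=f,cx=p["cx"],cy=p["cy"])
def ray(c,uv):
    v=np.array([(uv[0]-c["cx"])/c["f"],(uv[1]-c["cy"])/c["f"],1]); return c["P"][:3,3],c["P"][:3,:3]@v
def unproj(c,uv,d=None):
    o,v=ray(c,uv); d=c["d"][int(round(uv[1])),int(round(uv[0]))] if d is None else d
    return o+v*d
def proj(c,X):
    q=np.linalg.inv(c["P"])@np.append(X,1); return q[:2]/q[2]*c["f"]+[c["cx"],c["cy"]]
def cloud(c,m):
    r,k=np.nonzero(m&(c["d"]>0)); z=c["d"][r,k]
    v=np.stack([(k-c["cx"])/c["f"]*z,(r-c["cy"])/c["f"]*z,z],1)
    return v@c["P"][:3,:3].T+c["P"][:3,3]
def tri(rs):
    A=np.zeros((3,3));b=np.zeros(3)
    for o,v in rs:
        v=v/np.linalg.norm(v);M=np.eye(3)-np.outer(v,v);A+=M;b+=M@o
    return np.linalg.solve(A,b)
def save(c,n): cv2.imwrite("pics/"+n,c["im"][:,:,::-1])
E
cat > a.py <<'E'
from h import *
np.set_printoptions(precision=3,suppress=True)
o=get_obs();print(o)
rays={}
ims=[]
for n in("scene","top"):
    c=cam(n);ims.append(c["im"].copy());print(n,c["P"],c["f"])
    for q in("rack","peg_root","eye","bar_mid","stand","box_mid","tape_mid","tin_mid"):
        t=tip_of(q,n)
        for k in t[:2]: print(n,q,round(k["conf"],2),np.round(k["point"]),unproj(c,k["point"]))
        if t: rays.setdefault(q,[]).append(ray(c,t[0]["point"])); cv2.circle(ims[-1],tuple(int(x) for x in t[0]["point"]),3,(255,0,0),1);cv2.putText(ims[-1],q,tuple(int(x)+4 for x in t[0]["point"]),0,.35,(255,0,255))
for q in rays:
    if len(rays[q])>1: print(q,tri(rays[q]))
for n,i in zip("st",ims): cv2.imwrite(f"pics/{n}0.png",cv2.resize(i,(800,600))[:,:,::-1])
E
python3 a.py
```

```text
{'clock': 0.0, 'joint_positions': array([-1.385,  0.592,  0.048,  1.61 , -0.033,  0.943, -0.034]), 'qvel': array([-0.002,  0.   ,  0.   ,  0.   , -0.001, -0.001, -0.001]), 'tau': array([ -0.   , -54.87 ,   1.546, -19.812,   0.009,   0.009,   0.   ]), 'tcp_pos': array([0.2  , 0.696, 0.197]), 'tool_rot': array([-0.438, -3.111,  0.003]), 'ft_force': array([ 0.326, -0.451,  0.552]), 'moment': array([ 0.022, -0.019, -0.065]), 'grasp_force': 0.0, 'width': 1.0000380664231616}
scene [[ 0.82   0.471 -0.324  1.02 ]
 [ 0.572 -0.665  0.48  -0.63 ]
 [ 0.01  -0.579 -0.815  1.194]
 [ 0.     0.     0.     1.   ]] 397.0692903361321
scene rack 0.96 [285. 181.] [0.615 0.162 0.016]
scene peg_root 0.73 [290. 144.] [0.618 0.155 0.227]
scene eye 0.67 [221. 238.] [ 0.618 -0.217  0.152]
scene bar_mid 0.77 [224. 247.] [ 0.627 -0.217  0.105]
scene stand 0.63 [290. 146.] [0.618 0.158 0.215]
scene stand 0.61 [223. 260.] [ 0.619 -0.22   0.006]
scene box_mid 0.33 [219. 242.] [ 0.61  -0.218  0.119]
scene tape_mid 0.66 [272. 125.] [0.41  0.385 0.006]
scene tape_mid 0.52 [290. 146.] [0.619 0.158 0.215]
scene tin_mid 
[... 173 characters left out ...]
83587185553625
top rack 0.84 [196. 186.] [0.588 0.167 0.168]
top peg_root 0.7 [194. 176.] [0.605 0.159 0.282]
top eye 0.86 [306. 178.] [ 0.621 -0.211  0.111]
top bar_mid 0.63 [309. 179.] [ 0.612 -0.215  0.15 ]
top stand 0.96 [302. 184.] [ 0.614 -0.206  0.005]
top box_mid 0.59 [253. 138.] [ 0.772 -0.026  0.076]
top tape_mid 0.67 [139. 236.] [ 0.423  0.393 -0.004]
top tin_mid 0.82 [375. 179.] [ 0.615 -0.449  0.114]
top tin_mid 0.58 [143. 236.] [0.426 0.377 0.004]
rack [ 0.607  0.186 -0.015]
peg_root [0.614 0.166 0.214]
eye [ 0.615 -0.209  0.139]
bar_mid [ 0.622 -0.218  0.1  ]
stand [ 0.641 -0.104  0.474]
box_mid [ 0.685 -0.126  0.158]
tape_mid [0.418 0.384 0.013]
tin_mid [ 0.623 -0.459  0.068]
```

View pics/s0.png

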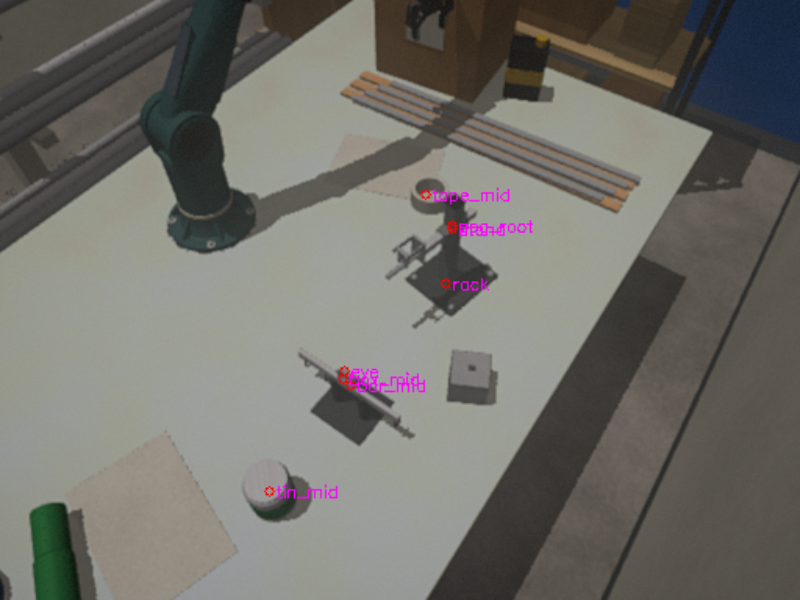

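View pics/t0.png

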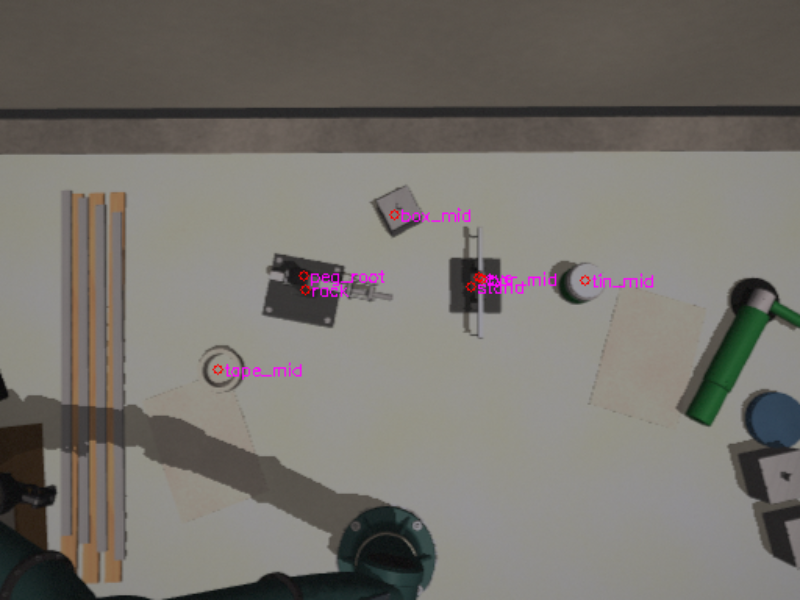

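The pictures show the bar on its stand at (475,282) in the top view, lying along world x. The rack is at about (303,278), with its arm pointing towards -y and slightly towards -x, and its tip at (392,296). I'll go up and over for a close look.

Emit:
{"op": "arm_command", "data": {
  "series": [
    {"dz": 1, "grip": 85},
    {"dz": 2},
    {"dz": 3},
    {"dz": 4},
    {"dz": 5},
    {"dz": 5.5, "dx": 0.5, "dy": -1},
    {"dz": 5.5, "dx": 1, "dy": -2},
    {"dz": 5.5, "dx": 1.5, "dy": -3},
    {"dz": 5.5, "dx": 2, "dy": -4},
    {"dz": 5.5, "dx": 2.5, "dy": -5}
  ]
}}

```text
invalid input at $.series[0]: expected keys grip, dx, dy, dz, ax, ay, az
```

Emit:
{"op": "arm_command", "data": {
  "series": [
    {"dx": 0.5, "dy": -1},
    {"dx": 1, "dy": -2},
    {"dx": 1.5, "dy": -3},
    {"dx": 2, "dy": -4},
    {"dx": 2.5, "dy": -5},
    {"dx": 3, "dy": -6},
    {"dx": 3, "dy": -7},
    {"dx": 3, "dy": -7.5},
    {"dx": 3, "dy": -7.5},
    {"dx": 3, "dy": -7.5}
  ]
}}

```text
invalid input at $.series[0]: expected keys grip, dx, dy, dz, ax, ay, az
```

```bash
cat > b.py <<'E'
from h import *
import sys,json
np.set_printoptions(precision=3,suppress=True)
o=get_obs();print(o["clock"],o["tcp_pos"],o["tool_rot"],o["ft_force"])
c=cam("wrist");print(np.array(camera_params("wrist")["mount"]),c["f"])
im=c["im"].copy()
for q in("rack","peg_root","keeper","eye","bar_mid","stand"):
    for k in tip_of(q,"wrist")[:1]:
        print(q,round(k["conf"],2),np.round(k["point"],1),unproj(c,k["point"]),[list(np.round(x,4)) for x in ray(c,k["point"])])
        p=tuple(int(x) for x in k["point"]);cv2.circle(im,p,3,(255,0,0),1);cv2.putText(im,q,p,0,.35,(255,0,255))
cv2.imwrite("pics/"+sys.argv[1],cv2.resize(im,(800,600))[:,:,::-1])
np.savez(sys.argv[1][:-4],**c)
E
python3 b.py w1.png
```

```text
0.9 [0.2   0.697 0.198] [0.438 3.111 0.   ] [-0.051  0.317 -0.147]
[[-0.001 -0.95  -0.314  0.082]
 [ 1.    -0.001 -0.    -0.001]
 [-0.    -0.314  0.95  -0.176]
 [ 0.     0.     0.     1.   ]] 309.69379685122385Traceback (most recent call last):
  File "b.py", line 8, in <module>
    for k in tip_of(q,"wrist")[:1]:
             ~~~~~~^^^^^^^^^^^
ValueError: it knows: bar_mid, box_mid, eye, peg_root, rack, stand, tape_mid, tin_mid
```

Emit:
{"op": "arm_command", "data": {
  "series": [
    {"grip": 85, "dx": 0, "dy": 0, "dz": 2, "ax": 0, "ay": 0, "az": 0},
    {"grip": 85, "dx": 0, "dy": 0, "dz": 4, "ax": 0, "ay": 0, "az": 0},
    {"grip": 85, "dx": 0, "dy": 0, "dz": 5.5, "ax": 0, "ay": 0, "az": 0},
    {"grip": 85, "dx": 0, "dy": 0, "dz": 5.5, "ax": 0, "ay": 0, "az": 0},
    {"grip": 85, "dx": 0, "dy": 0, "dz": 5.5, "ax": 0, "ay": 0, "az": 0},
    {"grip": 85, "dx": 4, "dy": -12, "dz": 5.5, "ax": 0, "ay": 0, "az": 0},
    {"grip": 85, "dx": 4, "dy": -12, "dz": 5.5, "ax": 0, "ay": 0, "az": 0},
    {"grip": 85, "dx": 4, "dy": -12, "dz": 5.5, "ax": 0, "ay": 0, "az": 0},
    {"grip": 85, "dx": 4, "dy": -12, "dz": 5.5, "ax": 0, "ay": 0, "az": 0},
    {"grip": 85, "dx": 4, "dy": -12, "dz": 5.5, "ax": 0, "ay": 0, "az": 0}
  ]
}}

```text
clock: 2.05
tcp_pos: [0.2797, 0.4576, 0.4585]
tool_rot: [0.438, 3.111, 0.001]
ft_force: [-0.0, 0.0, 0.1]
width: 0.995
grasp_force: 0.0
```

```bash
python3 -c "
from rig import *
o=get_obs();print(o['clock'],o['tcp_pos'],o['tool_rot'])"
```

```text
2.05 [0.27968656 0.45762407 0.45847716] [4.37986305e-01 3.11069302e+00 6.54020654e-04]
```

Emit:
{"op": "arm_command", "data": {
  "series": [
    {"grip": 85, "dx": 2.8, "dy": -8, "dz": 0, "ax": 0, "ay": 0, "az": 0},
    {"grip": 85, "dx": 2.8, "dy": -8, "dz": 0, "ax": 0, "ay": 0, "az": 0},
    {"grip": 85, "dx": 2.8, "dy": -8, "dz": 0, "ax": 0, "ay": 0, "az": 0},
    {"grip": 85, "dx": 2.8, "dy": -8, "dz": 0, "ax": 0, "ay": 0, "az": 0},
    {"grip": 85, "dx": 2.8, "dy": -8, "dz": 0, "ax": 0, "ay": 0, "az": 0},
    {"grip": 85, "dx": 2.8, "dy": -8, "dz": 0, "ax": 0, "ay": 0, "az": 0},
    {"grip": 85, "dx": 2.8, "dy": -8, "dz": 0, "ax": 0, "ay": 0, "az": 0},
    {"grip": 85, "dx": 2.8, "dy": -8, "dz": 0, "ax": 0, "ay": 0, "az": 0},
    {"grip": 85, "dx": 2.8, "dy": -8, "dz": 0, "ax": 0, "ay": 0, "az": 0},
    {"grip": 85, "dx": 2.8, "dy": -8, "dz": 0, "ax": 0, "ay": 0, "az": 0}
  ]
}}

```text
clock: 3.05
tcp_pos: [0.4199, 0.0552, 0.4587]
tool_rot: [0.452, 3.108, 0.001]
ft_force: [-0.5, 0.5, -0.2]
width: 0.991
grasp_force: 0.0
```

```bash
sed -i 's/"keeper",//' b.py; python3 b.py w1.png
```

```text
3.05 [0.42  0.055 0.459] [0.452 3.108 0.001] [-0.453  0.466 -0.233]
[[-0.001 -0.95  -0.314  0.082]
 [ 1.    -0.001 -0.    -0.001]
 [-0.    -0.314  0.95  -0.176]
 [ 0.     0.     0.     1.   ]] 309.69379685122385
rack 0.96 [336.9 200. ] [0.588 0.166 0.046] [[np.float64(0.341), np.float64(0.0776), np.float64(0.635)], [np.float64(0.3952), np.float64(0.1411), np.float64(-0.9411)]]
peg_root 0.98 [363.7 240.2] [0.588 0.164 0.221] [[np.float64(0.341), np.float64(0.0776), np.float64(0.635)], [np.float64(0.538), np.float64(0.1888), np.float64(-0.9002)]]
stand 0.73 [174.9 246. ] [ 0.607 -0.202  0.01 ] [[np.float64(0.341), np.float64(0.0776), np.float64(0.635)], [np.float64(0.3809), np.float64(-0.4005), np.float64(-0.8948)]]
```

View pics/w1.png

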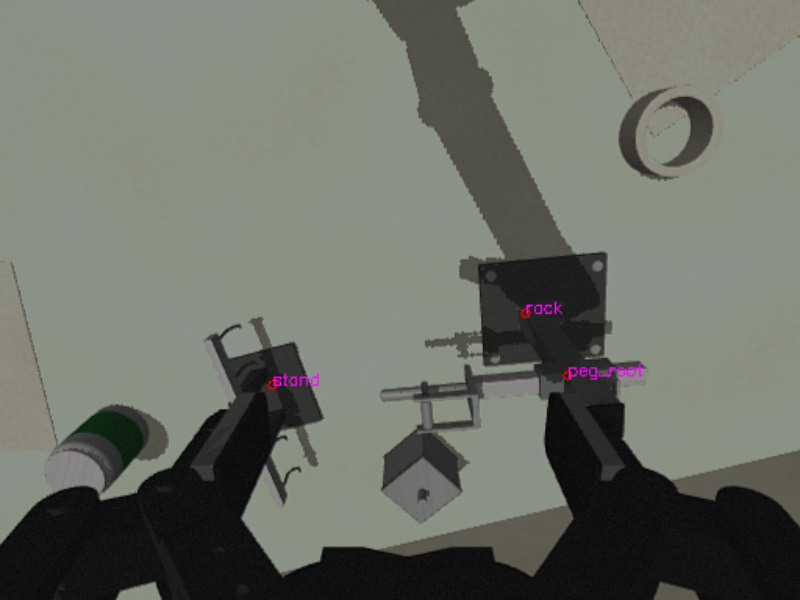

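The wrist picture shows the rack at (540,310), the peg tip at (383,397), the keeper frame at (425,400) and the stand with the bar at (270,385). Next I'll fit these from the depth clouds.

```bash
cat > c.py <<'E'
from h import *
np.set_printoptions(precision=4,suppress=True)
def rect(P,n):
    r=cv2.minAreaRect((P[:,:2]*1000).astype(np.float32)); print(n,len(P),"c",np.array(r[0]),"sz",np.array(r[1]),"ang",round(r[2],2))
def line(P,n):
    m=P.mean(0);u,s,v=np.linalg.svd(P-m);print(n,len(P),"mean",m,"dir",v[0],"ext",np.percentile((P-m)@v[0],[0,2,98,100]))
cs={"w1":dict(np.load("w1.npz"))}
for n in("scene","top"): cs[n]=cam(n)
for n,c in cs.items():
    print("==",n)
    P=cloud(c,np.ones(c["d"].shape,bool))
    x,y,z=P.T
    rk=(abs(x-.61)<.13)&(y>-.03)&(y<.28)
    st=(abs(x-.615)<.15)&(abs(y+.21)<.09)
    rect(P[rk&(z>.004)&(z<.016)],"rackfoot")
    up=rk&(z>.255)&(z<.3); print("up top z",np.median(z[rk&(z>.26)]) if (rk&(z>.26)).any() else 0); 
    if up.sum()>5: rect(P[up],"uptop")
    a=rk&(z>.195)&(z<.215)&(y<.06)
    if a.sum()>10: line(P[a],"peg/arm"); print(" y min",P[a][P[a][:,1].argmin()])
    rect(P[st&(z>.003)&(z<.014)],"standfoot")
    b=st&(z>.112)&(z<.135); line(P[b],"bar"); print(" bar z",np.percentile(z[b],[10,50,90]))
    e=st&(z>.142); print("eye top",e.sum(),P[e].mean(0),z[e].max() if e.any() else 0)
E
python3 c.py
```

```text
== w1
rackfoot 4193 c [613.5273 128.1207] sz [240.6737 313.74  ] ang 5.39
up top z 0.28084343075253554
uptop 424 c [597.5864 181.1181] sz [42.1628 21.5554] ang 35.56
peg/arm 282 mean [0.5713 0.0167 0.2048] dir [ 0.1385  0.9903 -0.0135] ext [-0.0336 -0.0324  0.0419  0.0439]
 y min [ 0.5709 -0.0172  0.2061]
standfoot 1777 c [ 614.9477 -209.8509] sz [299.3239 179.2955] ang 0.19c.py:6: RuntimeWarning: Mean of empty slice.
  m=P.mean(0);u,s,v=np.linalg.svd(P-m);print(n,len(P),"mean",m,"dir",v[0],"ext",np.percentile((P-m)@v[0],[0,2,98,100]))
  ret = um.true_divide(
Traceback (most recent call last):
  File "c.py", line 21, in <module>
    b=st&(z>.112)&(z<.135); line(P[b],"bar"); print(" bar z",np.percentile(z[b],[10,50,90]))
                            ~~~~^^^^^^^^^^^^
  File "c.py", line 6, in line
    m=P.mean(0);u,s,v=np.linalg.svd(P-m);print(n,len(P),"mean",m,"dir",v[0],"ext",np.percentile((P-m)@v[0],[0,2,98,100]))
                                                                                  ~~~~~~~~~~~~~^^^^^^^^^^^^^^^^^^^^^^^^^
IndexError: index -1 is out of bounds for axis 0 with size 0
```

Emit:
{"op": "arm_command", "data": {
  "series": [
    {"grip": 85, "dx": 2, "dy": -5.3, "dz": -2, "ax": 0, "ay": 0, "az": 2.75},
    {"grip": 85, "dx": 2, "dy": -5.3, "dz": -2, "ax": 0, "ay": 0, "az": 2.75},
    {"grip": 85, "dx": 2, "dy": -5.3, "dz": -2, "ax": 0, "ay": 0, "az": 2.75},
    {"grip": 85, "dx": 2, "dy": -5.3, "dz": -2, "ax": 0, "ay": 0, "az": 2.75},
    {"grip": 85, "dx": 2, "dy": -5.3, "dz": -2, "ax": 0, "ay": 0, "az": 2.75},
    {"grip": 85, "dx": 2, "dy": -5.3, "dz": -2, "ax": 0, "ay": 0, "az": 2.75},
    {"grip": 85, "dx": 2, "dy": -5.3, "dz": -2, "ax": 0, "ay": 0, "az": 2.75},
    {"grip": 85, "dx": 2, "dy": -5.3, "dz": -2, "ax": 0, "ay": 0, "az": 2.75},
    {"grip": 85, "dx": 2, "dy": -5.3, "dz": -2, "ax": 0, "ay": 0, "az": 2.75}
  ]
}}

```text
clock: 4.35
tcp_pos: [0.5193, -0.2045, 0.3578]
tool_rot: [0.013, -3.14, -0.001]
ft_force: [-0.3, 0.2, 0.3]
width: 0.997
grasp_force: 0.0
```

```bash
python3 b.py w2.png; cat > c.py <<'E'
from h import *
import sys
np.set_printoptions(precision=4,suppress=True)
def line(P,n):
    if len(P)<10: print(n,"few");return
    m=P.mean(0);u,s,v=np.linalg.svd(P-m,full_matrices=False);print(n,len(P),"mean",m,"dir",v[0],"ext",np.percentile((P-m)@v[0],[0,2,98,100]))
cs={k:dict(np.load(k+".npz")) for k in ("w1","w2")}
cs["top"]=cam("top")
for n,c in cs.items():
    print("==",n)
    P=cloud(c,np.ones(c["d"].shape,bool)); x,y,z=P.T
    rk=(abs(x-.61)<.13)&(y>-.03)&(y<.28); st=(abs(x-.615)<.15)&(abs(y+.21)<.09)
    u=P[rk&(z>.27)&(z<.29)]; 
    if len(u): print("uptop",len(u),u.min(0),u.max(0),u.mean(0))
    line(P[rk&(z>.195)&(z<.212)&(y<.06)],"peg")
    b=st&(z>.105)&(z<.125); line(P[b],"bar"); print(" bar z",np.percentile(z[b],[10,50,90]) if b.any() else 0)
    e=st&(z>.13)&(z<.18); print("eye",e.sum(),P[e].mean(0),P[e].min(0),P[e].max(0)) if e.any() else 0
    f=P[st&(z>.004)&(z<.012)&(abs(x-.615)<.08)]; print("foot",f.min(0),f.max(0))
E
python3 c.py
```

```text
4.35 [ 0.519 -0.204  0.358] [ 0.013 -3.14  -0.001] [-0.336  0.154  0.347]
[[-0.001 -0.95  -0.314  0.082]
 [ 1.    -0.001 -0.    -0.   ]
 [-0.    -0.314  0.95  -0.176]
 [ 0.     0.     0.     1.   ]] 309.69379685122385
rack 0.95 [468.4 186.5] [0.595 0.16  0.016] [[np.float64(0.4375), np.float64(-0.2056), np.float64(0.5343)], [np.float64(0.2899), np.float64(0.6746), np.float64(-0.9552)]]
eye 0.78 [251.7 223.2] [ 0.608 -0.216  0.151] [[np.float64(0.4375), np.float64(-0.2056), np.float64(0.5343)], [np.float64(0.4077), np.float64(-0.0243), np.float64(-0.9187)]]
bar_mid 0.86 [252.4 210.1] [ 0.594 -0.215  0.137] [[np.float64(0.4375), np.float64(-0.2056), np.float64(0.5343)], [np.float64(0.3675), np.float64(-0.0223), np.float64(-0.9319)]]
stand 0.74 [255.3 195.9] [ 0.583 -0.212  0.11 ] [[np.float64(0.4375), np.float64(-0.2056), np.float64(0.5343)], [np.float64(0.3238), np.float64(-0.0132), np.float64(-0.9462)]]
== w1
uptop 292 [0.5858 0.161  0.2701] [0.6206 0.1909 0.284 ] [0.5967 0.1795 0.28  ]
peg 280 mean [0.5713 0.0166 0.2048] dir [ 0.1399  0.9901 -0.0147] ext [-0.0335 -0.0323  0.042   0.
[... 353 characters left out ...]
.9998 -0.0175 -0.0002] ext [-0.1085 -0.1058  0.1356  0.1403]
 bar z [0.1069 0.108  0.1093]
eye 220 [ 0.6081 -0.2145  0.1459] [ 0.5914 -0.2199  0.1302] [ 0.6323 -0.2099  0.1529]
foot [ 0.5525 -0.2748  0.004 ] [ 0.6824 -0.1539  0.0119]
== top
uptop 106 [0.5869 0.1567 0.2709] [0.6223 0.1914 0.2857] [0.6051 0.1747 0.2794]
peg 69 mean [0.5755 0.0208 0.2032] dir [-0.186  -0.9825  0.0125] ext [-0.0383 -0.0374  0.0354  0.0363]
bar 73 mean [ 0.6671 -0.2135  0.109 ] dir [-0.9981  0.0467  0.0397] ext [-0.0713 -0.0682  0.0796  0.0884]
 bar z [0.1056 0.1079 0.1133]
eye 37 [ 0.6124 -0.2125  0.1442] [ 0.5931 -0.217   0.1301] [ 0.6348 -0.2082  0.1525]
foot [ 0.5385 -0.2836  0.004 ] [ 0.6949 -0.1211  0.012 ]
```

View pics/w2.png

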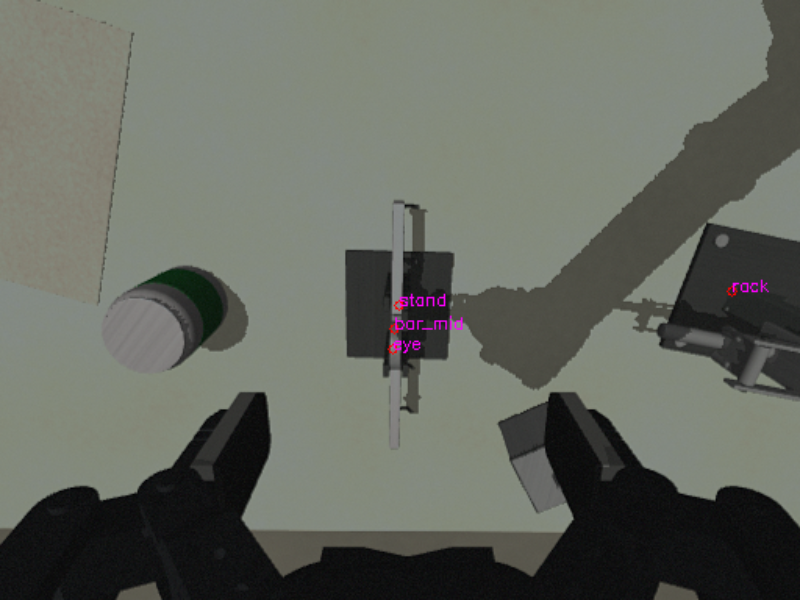

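The bar's ends are near (398,202) and (394,447) and the eye is at about (395,348). The bar mid is at (0.613, -0.2145, 0.097), with the hooks curling to +y.

Emit:
{"op": "arm_command", "data": {
  "series": [
    {"grip": 50, "dx": 0.17, "dy": -0.1, "dz": -1, "ax": 0, "ay": 0, "az": -0.25},
    {"grip": 50, "dx": 0.17, "dy": -0.1, "dz": -2, "ax": 0, "ay": 0, "az": -0.25},
    {"grip": 50, "dx": 0.17, "dy": -0.1, "dz": -3, "ax": 0, "ay": 0, "az": -0.25},
    {"grip": 50, "dx": 0.17, "dy": -0.1, "dz": -3, "ax": 0, "ay": 0, "az": -0.25},
    {"grip": 50, "dx": 0.17, "dy": -0.1, "dz": -3, "ax": 0, "ay": 0, "az": -0.25},
    {"grip": 50, "dx": 0.17, "dy": -0.1, "dz": -3, "ax": 0, "ay": 0, "az": -0.25}
  ]
}}

```text
clock: 5.3
tcp_pos: [0.5297, -0.2114, 0.2111]
tool_rot: [0.028, 3.137, -0.003]
ft_force: [0.0, -0.9, 0.4]
width: 0.585
grasp_force: 0.0
```

```bash
cat > d.py <<'E'
from h import *
np.set_printoptions(precision=4,suppress=True)
c=cam("wrist"); o=get_obs()
P=cloud(c,np.ones(c["d"].shape,bool)); x,y,z=P.T
T=R.from_rotvec(o["tool_rot"]).as_matrix(); print(o["clock"],o["tcp_pos"],"tooly",T[:,1],"toolz",T[:,2])
for lo,hi in((.48,.56),(.66,.74)):
    b=(x>lo)&(x<hi)&(abs(y+.2145)<.015)&(z>.1)&(z<.116); 
    if b.sum()>5: print(b.sum(),P[b].mean(0),"y rng",np.percentile(y[b],[2,98]))
cc=[dict(np.load("w1.npz")),dict(np.load("w2.npz")),cam("top"),cam("scene")]
for c in cc: # rack foot rect
    P=cloud(c,np.ones(c["d"].shape,bool)); x,y,z=P.T
    m=(x>.49)&(x<.71)&(y>.05)&(y<.3)&(z>.0065)&(z<.0135); r=cv2.minAreaRect((P[m][:,:2]*1000).astype(np.float32)); print(m.sum(),r)
E
python3 d.py
```

```text
5.35 [ 0.5298 -0.2114  0.2113] tooly [ 0.0179  0.9998 -0.0016] toolz [ 0.0055 -0.0017 -1.    ]
830 [ 0.5227 -0.2131  0.1079] y rng [-0.2183 -0.2082]
488 [ 0.6967 -0.2164  0.108 ] y rng [-0.221  -0.2118]
4087 ((608.5406494140625, 193.23516845703125), (170.51983642578125, 150.13418579101562), 79.10995483398438)
3713 ((605.5948486328125, 176.50755310058594), (138.29702758789062, 149.94058227539062), 79.22405242919922)
861 ((602.3294677734375, 179.37094116210938), (240.5215606689453, 212.38829040527344), 89.73815155029297)
932 ((616.4326782226562, 175.29771423339844), (244.3474884033203, 184.7353515625), 89.86969757080078)
```

Emit:
{"op": "arm_command", "data": {
  "series": [
    {"grip": 50, "dx": -0.03, "dy": -0.04, "dz": -0.7, "ax": 0, "ay": 0, "az": 0},
    {"grip": 50, "dx": -0.03, "dy": -0.04, "dz": -1.4, "ax": 0, "ay": 0, "az": 0},
    {"grip": 50, "dx": -0.03, "dy": -0.04, "dz": -2.1, "ax": 0, "ay": 0, "az": 0},
    {"grip": 50, "dx": -0.03, "dy": -0.04, "dz": -2.66, "ax": 0, "ay": 0, "az": 0},
    {"grip": 50, "dx": -0.03, "dy": -0.04, "dz": -2.66, "ax": 0, "ay": 0, "az": 0},
    {"grip": 50, "dx": -0.03, "dy": -0.04, "dz": -2.66, "ax": 0, "ay": 0, "az": 0}
  ]
}}

```text
clock: 6.05
tcp_pos: [0.5271, -0.2128, 0.0765]
tool_rot: [0.028, 3.14, -0.001]
ft_force: [1.0, 0.2, 0.6]
width: 0.586
grasp_force: 0.0
```

Emit:
{"op": "arm_command", "data": {
  "newtons": 80,
  "series": [
    {"grip": 5, "dx": 0, "dy": 0, "dz": 0, "ax": 0, "ay": 0, "az": 0},
    {"grip": 5, "dx": 0, "dy": 0, "dz": 0, "ax": 0, "ay": 0, "az": 0},
    {"grip": 5, "dx": 0, "dy": 0, "dz": 0, "ax": 0, "ay": 0, "az": 0},
    {"grip": 5, "dx": 0, "dy": 0, "dz": 0, "ax": 0, "ay": 0, "az": 0},
    {"grip": 5, "dx": 0, "dy": 0, "dz": 0, "ax": 0, "ay": 0, "az": 0},
    {"grip": 5, "dx": 0, "dy": 0, "dz": 0, "ax": 0, "ay": 0, "az": 0},
    {"grip": 5, "dx": 0, "dy": 0, "dz": 0, "ax": 0, "ay": 0, "az": 0},
    {"grip": 5, "dx": 0, "dy": 0, "dz": 0, "ax": 0, "ay": 0, "az": 0},
    {"grip": 5, "dx": 0, "dy": 0, "dz": 0, "ax": 0, "ay": 0, "az": 0},
    {"grip": 5, "dx": 0, "dy": 0, "dz": 0, "ax": 0, "ay": 0, "az": 0}
  ]
}}

```text
clock: 7.05
tcp_pos: [0.5262, -0.2122, 0.0752]
tool_rot: [-0.028, -3.141, -0.0]
ft_force: [-0.4, 0.1, -0.3]
width: 0.06
grasp_force: 0.0
```

```bash
cat > v.py <<'E'
from h import *
import sys
c=cam("wrist");o=get_obs();print(o["clock"],o["tcp_pos"],o["width"],o["grasp_force"],o["ft_force"])
i=c["im"]
if len(sys.argv)>2: s=cam("scene")["im"]; a,b,e,f=map(int,sys.argv[2:6]); i=np.hstack([cv2.resize(i,(400,300)),cv2.resize(s[b:f,a:e],(400,300))])
cv2.imwrite("pics/"+sys.argv[1],cv2.resize(i,None,fx=1,fy=1)[:,:,::-1])
E
python3 v.py g1.png 150 170 310 290
```

```text
7.1 [ 0.52616839 -0.2121678   0.0752307 ] 0.060265017472215646 0.0 [ 0.53024676 -0.08319925  0.75853162]
```

View pics/g1.png

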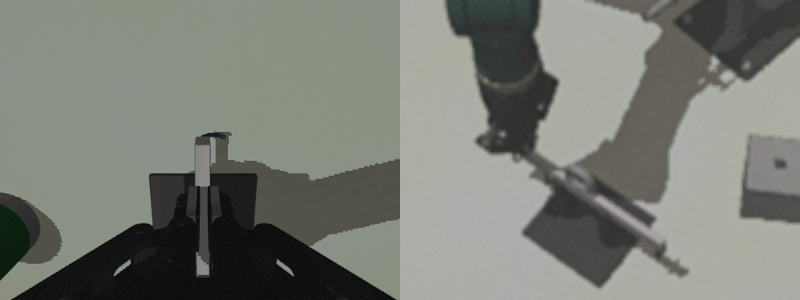

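The bar passes between the nearly shut fingers at about (203,200). There is no grip force yet, so I'll close further.

Emit:
{"op": "arm_command", "data": {
  "newtons": 80,
  "series": [
    {"grip": 0, "dx": 0, "dy": 0, "dz": 0, "ax": 0, "ay": 0, "az": 0},
    {"grip": 0, "dx": 0, "dy": 0, "dz": 0, "ax": 0, "ay": 0, "az": 0},
    {"grip": 0, "dx": 0, "dy": 0, "dz": 0, "ax": 0, "ay": 0, "az": 0},
    {"grip": 0, "dx": 0, "dy": 0, "dz": 0, "ax": 0, "ay": 0, "az": 0},
    {"grip": 0, "dx": 0, "dy": 0, "dz": 0, "ax": 0, "ay": 0, "az": 0},
    {"grip": 0, "dx": 0, "dy": 0, "dz": 0, "ax": 0, "ay": 0, "az": 0}
  ]
}}

```text
clock: 7.75
tcp_pos: [0.5262, -0.2122, 0.0753]
tool_rot: [0.028, 3.141, -0.0]
ft_force: [0.3, 0.1, 0.1]
width: 0.002
grasp_force: 0.0
```

```bash
cat > v2.py <<'E'
from h import *
c=cam("wrist");P=cloud(c,np.ones(c["d"].shape,bool));np.set_printoptions(precision=4,suppress=True)
i=c["im"][160:384,180:340]; cv2.imwrite("pics/g2.png",cv2.resize(i,None,fx=2.6,fy=2.6,interpolation=cv2.INTER_CUBIC)[:,:,::-1])
for v in range(170,384,14): print(v,[(u,unproj(c,(u,v))) for u in (250,261)])
x,y,z=P.T
b=(abs(y+.2145)<.015)&(z>.09)&(z<.116)&(x<.7)
for lo in np.arange(.48,.7,.02):
    m=b&(x>lo)&(x<lo+.02); print(round(lo,2),m.sum(),P[m].mean(0) if m.any() else 0,np.ptp(y[m]) if m.any() else 0)
E
python3 v2.py
```

```text
170 [(250, array([ 0.5073, -0.2209,  0.0012])), (261, array([ 0.5075, -0.2117,  0.0012]))]
184 [(250, array([ 0.4885, -0.2171,  0.1042])), (261, array([ 0.488 , -0.2116,  0.1061]))]
198 [(250, array([ 0.4948, -0.2172,  0.1073])), (261, array([ 0.4946, -0.2117,  0.108 ]))]
212 [(250, array([ 0.502 , -0.2174,  0.1079])), (261, array([ 0.5023, -0.2119,  0.1074]))]
226 [(250, array([ 0.5096, -0.2176,  0.108 ])), (261, array([ 0.5106, -0.212 ,  0.106 ]))]
240 [(250, array([ 0.5135, -0.2175,  0.1157])), (261, array([ 0.5135, -0.2121,  0.1159]))]
254 [(250, array([ 0.5137, -0.217 ,  0.129 ])), (261, array([ 0.5138, -0.2121,  0.1289]))]
268 [(250, array([ 0.5133, -0.2166,  0.141 ])), (261, array([ 0.514 , -0.2122,  0.1401]))]
282 [(250, array([ 0.5132, -0.2163,  0.1509])), (261, array([ 0.516 , -0.2122,  0.1469]))]
296 [(250, array([ 0.5131, -0.2161,  0.1596])), (261, array([ 0.5233, -0.2123,  0.146 ]))]
310 [(250, array([ 0.5126, -0.2158,  0.1674])), (261, array([ 0.5298, -0.2125,  0.1464]))]
324 [(250, array([ 0.5162, -0.2158,  0.1697])), (261, array([ 0.5706, -0.2131,  0.1079]))]
338 [(250, array([ 0.5322, -0.2166,  0.1588])), (261, array([ 0.5795, -0.2133,  0.109 ]))]
352 [(250, array([ 0.5325, -0.2164,  0.165 ])), (261, array([ 0.5906, -0.2135,  0.1082]))]
366 [(250, array([ 0.5141, -0.2152,  0.1878])), (261, array([ 0.5129, -0.2122,  0.1888]))]
380 [(250, array([ 0.5147, -0.2151,  0.1914])), (261, array([ 0.5141, -0.2123,  0.192 ]))]
0.48 654 [ 0.4924 -0.2127  0.1055] 0.010106876430847456
0.5 662 [ 0.509  -0.2129  0.109 ] 0.023142996207816652
0.52 0 0 0
0.54 0 0 0
0.56 134 [ 0.575  -0.2135  0.108 ] 0.005243597267920674
0.58 217 [ 0.5866 -0.2137  0.1083] 0.007682071915779604
0.6 0 0 0
0.62 0 0 0
0.64 0 0 0
0.66 0 0 0
0.68 0 0 0
```

View pics/g2.png

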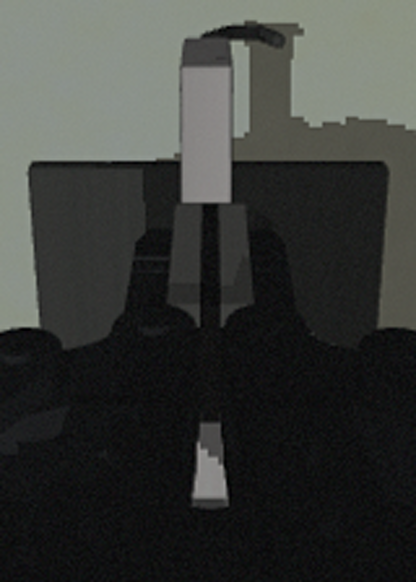

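The shut fingers seem to end above the bar top: nothing of them shows beside the bar below z≈0.11, although the TCP reads 0.075. I'll check the finger geometry in the tool frame using the saved views.

```bash
cat > f.py <<'E'
from h import *
np.set_printoptions(precision=4,suppress=True)
M=np.array(camera_params("wrist")["mount"])
cs=[("w1",dict(np.load("w1.npz"))),("w2",dict(np.load("w2.npz"))),("now",cam("wrist"))]
for n,c in cs:
    c["P"]=M; P=cloud(c,np.ones(c["d"].shape,bool)); x,y,z=P.T
    m=(z<.03)&(z>-.2)&(abs(y)<.07)
    if n=="now": m&=(x<.014)
    print(n,m.sum(),"max tool z",np.sort(z[m])[-200::20],P[m][z[m].argmax()])
    for lo in np.arange(-.1,.03,.01):
        k=m&(z>lo)&(z<lo+.01)
        if k.sum(): print(round(lo,2),k.sum(),"x",x[k].min(),x[k].max(),"y",y[k].min(),y[k].max())
print(get_obs()["joint_positions"],get_obs()["tcp_pos"])
E
python3 f.py
```

```text
w1 31339 max tool z [-0.0506 -0.0504 -0.0502 -0.0499 -0.0496 -0.0491 -0.0488 -0.0483 -0.048
 -0.0476] [ 0.0046 -0.0431 -0.0464]
-0.1 5768 x -0.011374996627747005 0.016178646615242764 y -0.06999494845652467 0.06995187809685828
-0.09 1437 x -0.0024551653729890377 0.01494849487261396 y -0.06398319477121625 0.06484705943249094
-0.08 1806 x -0.01018116727620863 0.013408856293245258 y -0.05705335276900473 0.05627414614001086
-0.07 1494 x -0.01005337287489172 0.013344767854016115 y -0.056788774109007865 0.055861665739556386
-0.06 1097 x -0.010724588174969865 0.013348600301203245 y -0.056895303600213935 0.055809290103475045
-0.05 149 x -0.009102329743502863 0.011856562419432504 y -0.04746194496150878 0.04849408013163536
w2 31366 max tool z [-0.0506 -0.0504 -0.0501 -0.0499 -0.0496 -0.0493 -0.0488 -0.0484 -0.048
 -0.0476] [ 0.0034 -0.0435 -0.0454]
-0.1 5764 x -0.011001090557854032 0.016339499758162693 y -0.06997073985429902 0.06992924686735136
-0.09 1464 x -0.002746261645929282 0.015066829592965306 y -0.06530648151561859 0.06601620362683872
-0.08 1788 x -0.010028712370857507 0.0133963937366193
[... 635 characters left out ...]
711202097646 0.038484408369943
-0.08 1288 x -0.01003801720543715 0.013999755626214139 y -0.03031168209495225 0.029762320477785303
-0.07 648 x 0.007580919991505147 0.013390328031082477 y -0.013991328319233517 0.013153283111310036
-0.06 696 x 0.007613285059323668 0.013572383919708914 y -0.013981920395982252 0.013243212431928579
-0.05 542 x 0.007016019289350833 0.0132203753741994 y -0.01389546148752037 0.013162579125306852
-0.04 550 x -0.06681168896482481 0.013961207487338617 y -0.011985477359245681 0.00923146754357419
0.02 50 x -0.02825467417410628 -0.02475515519358651 y 0.010335866864883718 0.01878321023499324
[-0.0934  0.6425  0.5679  2.0727 -0.6124  0.5952  2.4584] [ 0.5262 -0.2122  0.0753]
```

The open fingertips stand about 47 mm behind the reported TCP where 13 mm was expected. So the real tips are about 34 mm behind the reported TCP, and the fingers shut just above the bar. I'll open, go 31 mm lower and grip again.

Emit:
{"op": "arm_command", "data": {
  "newtons": 80,
  "series": [
    {"grip": 45, "dx": 0, "dy": 0, "dz": 0.1, "ax": 0, "ay": 0, "az": 0},
    {"grip": 45, "dx": 0.02, "dy": -0.02, "dz": 0.1, "ax": 0, "ay": 0, "az": 0},
    {"grip": 45, "dx": 0.02, "dy": -0.02, "dz": 0.1, "ax": 0, "ay": 0, "az": 0},
    {"grip": 45, "dx": 0.02, "dy": -0.02, "dz": 0.1, "ax": 0, "ay": 0, "az": 0},
    {"grip": 45, "dx": 0.02, "dy": -0.02, "dz": 0.1, "ax": 0, "ay": 0, "az": 0},
    {"grip": 45, "dx": 0.02, "dy": -0.02, "dz": -0.2, "ax": 0, "ay": 0, "az": 0},
    {"grip": 45, "dx": 0.02, "dy": -0.02, "dz": -0.4, "ax": 0, "ay": 0, "az": 0},
    {"grip": 45, "dx": 0.02, "dy": -0.02, "dz": -0.62, "ax": 0, "ay": 0, "az": 0},
    {"grip": 45, "dx": 0.02, "dy": -0.02, "dz": -0.62, "ax": 0, "ay": 0, "az": 0},
    {"grip": 45, "dx": 0.02, "dy": -0.02, "dz": -0.62, "ax": 0, "ay": 0, "az": 0}
  ]
}}

```text
clock: 8.85
tcp_pos: [0.5267, -0.2132, 0.0436]
tool_rot: [-0.029, -3.14, -0.0]
ft_force: [1.4, -0.3, -1.5]
width: 0.529
grasp_force: 0.0
```

Emit:
{"op": "arm_command", "data": {
  "newtons": 80,
  "series": [
    {"grip": 0, "dx": 0, "dy": 0, "dz": 0, "ax": 0, "ay": 0, "az": 0},
    {"grip": 0, "dx": 0, "dy": 0, "dz": 0, "ax": 0, "ay": 0, "az": 0},
    {"grip": 0, "dx": 0, "dy": 0, "dz": 0, "ax": 0, "ay": 0, "az": 0},
    {"grip": 0, "dx": 0, "dy": 0, "dz": 0, "ax": 0, "ay": 0, "az": 0},
    {"grip": 0, "dx": 0, "dy": 0, "dz": 0, "ax": 0, "ay": 0, "az": 0},
    {"grip": 0, "dx": 0, "dy": 0, "dz": 0, "ax": 0, "ay": 0, "az": 0},
    {"grip": 0, "dx": 0, "dy": 0, "dz": 0, "ax": 0, "ay": 0, "az": 0},
    {"grip": 0, "dx": 0, "dy": 0, "dz": 0, "ax": 0, "ay": 0, "az": 0}
  ]
}}

```text
clock: 9.65
tcp_pos: [0.5275, -0.2132, 0.0446]
tool_rot: [0.028, 3.141, 0.0]
ft_force: [-1.1, 0.7, 6.2]
width: 0.101
grasp_force: 78.3
```

Emit:
{"op": "arm_command", "data": {
  "newtons": 100,
  "series": [
    {"grip": 0, "dx": 0, "dy": 0, "dz": 0.2, "ax": 0, "ay": 0, "az": 0},
    {"grip": 0, "dx": 0, "dy": 0, "dz": 0.6, "ax": 0, "ay": 0, "az": 0},
    {"grip": 0, "dx": 0, "dy": 0, "dz": 1.2, "ax": 0, "ay": 0, "az": 0},
    {"grip": 0, "dx": 0, "dy": 0, "dz": 1.9, "ax": 0, "ay": 0, "az": 0},
    {"grip": 0, "dx": 0, "dy": 0, "dz": 2.6, "ax": 0, "ay": 0, "az": 0},
    {"grip": 0, "dx": 0, "dy": 0, "dz": 2.6, "ax": 0, "ay": 0, "az": 0},
    {"grip": 0, "dx": 0, "dy": 0, "dz": 2.6, "ax": 0, "ay": 0, "az": 0},
    {"grip": 0, "dx": 0, "dy": 0, "dz": 2.6, "ax": 0, "ay": 0, "az": 0},
    {"grip": 0, "dx": 0, "dy": 0, "dz": 2.6, "ax": 0, "ay": 0, "az": 0}
  ]
}}

```text
clock: 10.55
tcp_pos: [0.5257, -0.2123, 0.1726]
tool_rot: [-0.028, -3.138, -0.002]
ft_force: [-0.5, -0.5, -3.4]
width: 0.096
grasp_force: 98.9
```

```bash
cat > e.py <<'E'
from h import *
np.set_printoptions(precision=4,suppress=True)
o=get_obs();T=R.from_rotvec(o["tool_rot"]).as_matrix();print(o["clock"],o["tcp_pos"],"tooly",T[:,1],"toolz",T[:,2],o["ft_force"],o["moment"])
tp=np.array(o["tcp_pos"])
for n in("wrist","top","scene"):
    c=cam(n); P=cloud(c,np.ones(c["d"].shape,bool)); Q=(P-tp)@T  # tool coords
    Q[:,1:]*=1
    # bar axis ~ -tool x (world +x)
    q=-Q[:,0]; h=-Q[:,2]; s=Q[:,1]   # along, up, across
    for lo,hi in((-.045,-.015),(.02,.06),(.12,.2)):
        m=(q>lo)&(q<hi)&(abs(s)<.012)&(h>.04)&(h<.08); 
        if m.sum()>8: print(n,"seg",lo,m.sum(),"top h",np.median(h[m]),"across",np.median(s[m]), "q range",q[m].min(),q[m].max())
    m=(q>.055)&(q<.115)&(abs(s)<.012)&(h>.085)&(h<.125)
    if m.sum()>8: print(n,"eye",m.sum(),"q",q[m].min(),q[m].max(),"htop",h[m].max(),"across",np.median(s[m]))
    m=(q>.1)&(abs(s)<.012)&(h>.04)&(h<.08); 
    if m.any(): print(n,"far end q",q[m].max())
E
python3 e.py
```

```text
10.55 [ 0.5257 -0.2123  0.1726] tooly [0.0178 0.9998 0.0012] toolz [-0.0037  0.0013 -1.    ] [-0.5196 -0.5041 -3.4071] [0.0224 0.2727 0.0095]
wrist seg -0.045 1738 top h 0.06288693504788405 across -0.00019210568549799618 q range -0.03990377130515108 -0.015001288711410751
wrist seg 0.02 588 top h 0.06275207433915944 across -0.00043021503273361526 q range 0.020024751791093327 0.03651270398995959
top seg 0.12 75 top h 0.06013085887044817 across 0.0024057806501381687 q range 0.12013428346088584 0.19957013381655414
top eye 38 q 0.06713963262548303 0.10620549218475689 htop 0.10745576962553352 across 0.0022255170116124256
top far end q 0.20991379539401497
scene seg 0.02 74 top h 0.06014501062051864 across -0.0027599999345983327 q range 0.021169484841386046 0.059420388485278204
scene seg 0.12 164 top h 0.059556573524913184 across -0.0026365561255757754 q range 0.12004339922798096 0.19900375314695992
scene eye 67 q 0.06881778037045595 0.112473868060011 htop 0.10838270994908242 across -0.0008053309243766844
scene far end q 0.8044638056387016
```

The bar is lifted and level, weighing about 3.1 N. The eye is 85.5 mm along the bar from the TCP and 83.5 mm above it. The rack's y axis points at 79.1° (yaw −10.9°). Next I'll go to just short of the peg tip.

Emit:
{"op": "arm_command", "data": {
  "series": [
    {"grip": 0, "dx": -0.3, "dy": 0.7, "dz": 0, "ax": 0, "ay": 0, "az": -0.4},
    {"grip": 0, "dx": -0.6, "dy": 1.4, "dz": 0, "ax": 0, "ay": 0, "az": -0.8},
    {"grip": 0, "dx": -0.8, "dy": 2.1, "dz": 0, "ax": 0, "ay": 0, "az": -1.2},
    {"grip": 0, "dx": -1.0, "dy": 2.8, "dz": 0, "ax": 0, "ay": 0, "az": -1.65},
    {"grip": 0, "dx": -1.0, "dy": 3.1, "dz": 0, "ax": 0, "ay": 0, "az": -1.65},
    {"grip": 0, "dx": -1.0, "dy": 3.3, "dz": 0, "ax": 0, "ay": 0, "az": -1.65},
    {"grip": 0, "dx": -1.0, "dy": 3.3, "dz": 0, "ax": 0, "ay": 0, "az": -1.65},
    {"grip": 0, "dx": -1.0, "dy": 3.3, "dz": 0, "ax": 0, "ay": 0, "az": -1.65},
    {"grip": 0, "dx": -1.0, "dy": 3.3, "dz": 0, "ax": 0, "ay": 0, "az": -1.65}
  ]
}}

```text
clock: 11.6
tcp_pos: [0.4775, -0.0498, 0.1745]
tool_rot: [0.303, 3.126, -0.001]
ft_force: [-0.9, -0.1, -2.9]
width: 0.099
grasp_force: 98.9
```

```bash
python3 e.py | head -3; cat > p.py <<'E'
from h import *
import sys
np.set_printoptions(precision=4,suppress=True)
d=np.array([.189,.982]); nrm=np.array([.982,-.189]); p0=np.array([.5736,.012])
o=get_obs();T=R.from_rotvec(o["tool_rot"]).as_matrix();tp=np.array(o["tcp_pos"])
eye=tp-.0855*T[:,0]-.0835*T[:,2]; print("eye",eye,"s,lat",(eye[:2]-p0)@d,(eye[:2]-p0)@nrm)
ims=[]
for n in("wrist","top","scene"):
    c=cam(n); P=cloud(c,np.ones(c["d"].shape,bool)); S=(P[:,:2]-p0)@d; L=(P[:,:2]-p0)@nrm; z=P[:,2]
    for a,b in((-.028,-.005),(-.005,.01),(.02,.05)):
        m=(S>a)&(S<b)&(abs(L)<.015)&(z>.192)&(z<.211)
        if m.sum()>6: print(n,"peg",(a,b),m.sum(),"lat",np.percentile(L[m],[3,50,97]),"z",np.percentile(z[m],[50,97]),"smin",S[m].min())
    m=(S>.02)&(S<.12)&(abs(L)<.025)&(z>.225)&(z<.252)
    if m.sum()>6: print(n,"cheeks s",np.percentile(S[m],[1,99]),"lat",np.percentile(L[m],[1,99]),"zmax",z[m].max())
    u,v=proj(c,[eye[0],eye[1],eye[2]]); print(n,"eye px",u,v); 
    if n!="top": ims.append(c["im"] if n=="wrist" else cv2.resize(c["im"][int(v)-60:int(v)+60,int(u)-50:int(u)+110],(512,384),interpolation=cv2.INTER_CUBIC))
cv2.imwrite("pics/"+sys.argv[1],cv2.resize(np.hstack(ims),(800,300))[:,:,::-1])
E
python3 p.py p1.png
```

```text
11.6 [ 0.4775 -0.0498  0.1745] tooly [ 0.1919  0.9814 -0.0007] toolz [ 0.0008 -0.0009 -1.    ] [-0.8663 -0.0852 -2.9176] [0.0552 0.1967 0.054 ]
wrist seg -0.045 1726 top h 0.06294113387702001 across -0.0008395023953561751 q range -0.039866161700386836 -0.015005364489494381
wrist seg 0.02 586 top h 0.06276744298596842 across -0.000688925615302355 q range 0.020016316066896363 0.03613306765948029
eye [ 0.5612 -0.0657  0.2579] s,lat -0.07861155423249545 0.0024996838661941055
wrist peg (-0.028, -0.005) 9 lat [-0.0018 -0.0002  0.0026] z [0.2063 0.2069] smin -0.027732327532777615
wrist eye px 262.14872475356293 477.99356598482433
top peg (-0.028, -0.005) 25 lat [-0.0047 -0.0001  0.0058] z [0.2038 0.2085] smin -0.027332844805501633
top peg (-0.005, 0.01) 17 lat [-0.0049 -0.0006  0.0054] z [0.2045 0.2089] smin -0.00414529939337329
top peg (0.02, 0.05) 27 lat [-0.0053  0.0001  0.0051] z [0.2042 0.2086] smin 0.02395403241792657
top cheeks s [0.0202 0.0643] lat [-0.0176  0.0183] zmax 0.25156037480994886
top eye px 266.29701535053147 190.52581991758842
scene peg (-0.028, -0.005) 27 lat [-0.0008  0.0057  0.01  ] z [0.2045 0.2081] smin -0.027865392504053333
scene peg (-0.005, 0.01) 14 lat [-0.0021  0.0054  0.0096] z [0.2054 0.2084] smin -0.002553606778097057
scene peg (0.02, 0.05) 14 lat [0.0012 0.0078 0.013 ] z [0.2049 0.208 ] smin 0.020100237781460886
scene cheeks s [0.0201 0.0651] lat [-0.0159  0.0223] zmax 0.24993788056819666
scene eye px 234.7538481074212 174.232537867549
```

View pics/p1.png

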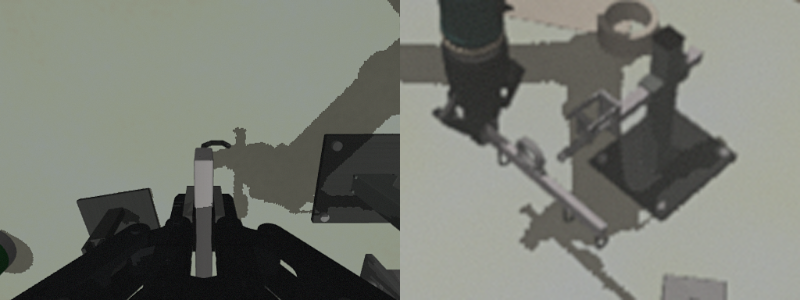

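The peg is at lateral 0 within about 1 mm, with its tip at s≈−30 mm and the shoulder expected near s≈57–64 mm. I'll lower to peg height first, then go in slowly.

Emit:
{"op": "arm_command", "data": {
  "series": [
    {"grip": 0, "dx": -0.05, "dy": 0.01, "dz": -0.4, "ax": 0, "ay": 0, "az": 0},
    {"grip": 0, "dx": -0.05, "dy": 0.01, "dz": -0.8, "ax": 0, "ay": 0, "az": 0},
    {"grip": 0, "dx": -0.05, "dy": 0.01, "dz": -1.24, "ax": 0, "ay": 0, "az": 0},
    {"grip": 0, "dx": -0.05, "dy": 0.01, "dz": -1.24, "ax": 0, "ay": 0, "az": 0},
    {"grip": 0, "dx": -0.05, "dy": 0.01, "dz": -1.24, "ax": 0, "ay": 0, "az": 0},
    {"grip": 0, "dx": -0.05, "dy": 0.01, "dz": -1.24, "ax": 0, "ay": 0, "az": 0}
  ]
}}

```text
clock: 12.5
tcp_pos: [0.4757, -0.0481, 0.1132]
tool_rot: [0.299, 3.125, -0.0]
ft_force: [-0.2, 0.2, -2.3]
width: 0.099
grasp_force: 98.9
```

```bash
cat > q.py <<'E'
from h import *
np.set_printoptions(precision=4,suppress=True)
d=np.array([.189,.982]); nrm=np.array([.982,-.189]); p0=np.array([.5736,.012])
o=get_obs();T=R.from_rotvec(o["tool_rot"]).as_matrix();tp=np.array(o["tcp_pos"])
eye=tp-.0855*T[:,0]-.0835*T[:,2]; f=np.array(o["ft_force"])
print(o["clock"],"eye",eye,"s,lat",(eye[:2]-p0)@d,(eye[:2]-p0)@nrm,"F",f,"Fd,Fn",f[:2]@d,f[:2]@nrm,"M",o["moment"],"tooly",T[:,1])
E
python3 q.py
```

```text
12.5 eye [ 0.5595 -0.0643  0.1969] s,lat -0.07756906641233197 0.0005427096757211796 F [-0.1995  0.2209 -2.3383] Fd,Fn 0.17917168879755135 -0.2376614113958131 M [ 0.0707  0.2411 -0.047 ] tooly [0.1899 0.9818 0.0001]
```

Emit:
{"op": "arm_command", "data": {
  "series": [
    {"grip": 0, "dx": 0.03, "dy": 0.15, "dz": 0, "ax": 0, "ay": 0, "az": 0},
    {"grip": 0, "dx": 0.06, "dy": 0.3, "dz": 0, "ax": 0, "ay": 0, "az": 0},
    {"grip": 0, "dx": 0.085, "dy": 0.45, "dz": 0, "ax": 0, "ay": 0, "az": 0},
    {"grip": 0, "dx": 0.115, "dy": 0.6, "dz": 0, "ax": 0, "ay": 0, "az": 0},
    {"grip": 0, "dx": 0.14, "dy": 0.75, "dz": 0, "ax": 0, "ay": 0, "az": 0},
    {"grip": 0, "dx": 0.16, "dy": 0.85, "dz": 0, "ax": 0, "ay": 0, "az": 0},
    {"grip": 0, "dx": 0.18, "dy": 0.95, "dz": 0, "ax": 0, "ay": 0, "az": 0},
    {"grip": 0, "dx": 0.2, "dy": 1.05, "dz": 0, "ax": 0, "ay": 0, "az": 0},
    {"grip": 0, "dx": 0.22, "dy": 1.15, "dz": 0, "ax": 0, "ay": 0, "az": 0},
    {"grip": 0, "dx": 0.22, "dy": 1.15, "dz": 0, "ax": 0, "ay": 0, "az": 0}
  ]
}}

```text
clock: 13.5
tcp_pos: [0.4859, 0.0107, 0.1122]
tool_rot: [-0.297, -3.127, -0.0]
ft_force: [-0.9, 0.5, -2.5]
width: 0.096
grasp_force: 98.9
```

```bash
python3 q.py; python3 p.py p2.png
```

```text
13.5 eye [ 0.5699 -0.0055  0.1957] s,lat -0.017851695859523137 -0.00032862782136959236 F [-0.9083  0.4577 -2.4673] Fd,Fn 0.27780251339389817 -0.9784885115858997 M [ 0.0862  0.2432 -0.0225] tooly [0.1884 0.9821 0.0003]
eye [ 0.5699 -0.0055  0.1957] s,lat -0.017851695859523137 -0.00032862782136959236
wrist eye px 262.1370583573549 477.99762420696567
top peg (-0.028, -0.005) 21 lat [-0.0131 -0.      0.0132] z [0.2053 0.2106] smin -0.027291386753653862
top peg (-0.005, 0.01) 17 lat [-0.0048 -0.0001  0.0057] z [0.2022 0.2085] smin -0.004141403349842579
top peg (0.02, 0.05) 26 lat [-0.0047 -0.0001  0.0053] z [0.2022 0.2086] smin 0.024199918780020528
top cheeks s [0.0202 0.0641] lat [-0.0177  0.0183] zmax 0.2503199472742772
top eye px 247.3024380838063 190.070775481415
scene peg (-0.028, -0.005) 25 lat [-0.0136  0.0014  0.0135] z [0.2042 0.2106] smin -0.027963354023608597
scene peg (-0.005, 0.01) 17 lat [-0.0013  0.0055  0.0093] z [0.2045 0.2083] smin -0.0049780570224835004
scene peg (0.02, 0.05) 14 lat [-0.0017  0.0065  0.0089] z [0.2023 0.2081] smin 0.020672833073571352
scene cheeks s [0.0207 0.0654] lat [-0.0143  0.0219] zmax 0.2503067814684107
scene eye px 248.95790483811803 175.27199576402677
```

View pics/p2.png

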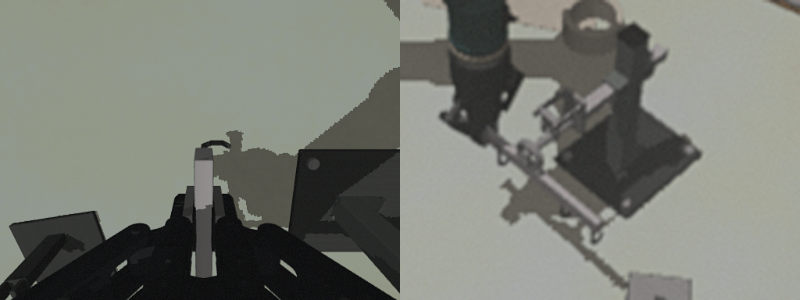

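The picture shows the ring at about (530,152) in the right half, threaded on the peg. I'll lower by 2.5 mm and advance under the keeper.

Emit:
{"op": "arm_command", "data": {
  "series": [
    {"grip": 0, "dx": 0.0, "dy": 0.0, "dz": -0.05, "ax": 0, "ay": 0, "az": 0},
    {"grip": 0, "dx": 0.02, "dy": 0.1, "dz": -0.05, "ax": 0, "ay": 0, "az": 0},
    {"grip": 0, "dx": 0.04, "dy": 0.2, "dz": -0.05, "ax": 0, "ay": 0, "az": 0},
    {"grip": 0, "dx": 0.06, "dy": 0.3, "dz": -0.05, "ax": 0, "ay": 0, "az": 0},
    {"grip": 0, "dx": 0.08, "dy": 0.4, "dz": -0.05, "ax": 0, "ay": 0, "az": 0},
    {"grip": 0, "dx": 0.1, "dy": 0.5, "dz": -0.05, "ax": 0, "ay": 0, "az": 0},
    {"grip": 0, "dx": 0.11, "dy": 0.55, "dz": -0.05, "ax": 0, "ay": 0, "az": 0},
    {"grip": 0, "dx": 0.11, "dy": 0.55, "dz": -0.05, "ax": 0, "ay": 0, "az": 0}
  ]
}}

```text
clock: 14.45
tcp_pos: [0.4913, 0.0379, 0.1097]
tool_rot: [0.298, 3.127, 0.0]
ft_force: [-0.9, -0.1, -3.0]
width: 0.098
grasp_force: 98.9
```

```bash
python3 q.py
```

```text
14.45 eye [0.5753 0.0218 0.1933] s,lat 0.009948633697320962 -0.00018970425019493967 F [-0.9088 -0.0936 -2.9898] Fd,Fn -0.26364412216776456 -0.87471828259447 M [ 0.0627  0.2739 -0.0246] tooly [0.1886 0.9821 0.0001]
```

Emit:
{"op": "arm_command", "data": {
  "series": [
    {"grip": 0, "dx": 0.02, "dy": 0.1, "dz": 0, "ax": 0, "ay": 0, "az": 0},
    {"grip": 0, "dx": 0.04, "dy": 0.2, "dz": 0, "ax": 0, "ay": 0, "az": 0},
    {"grip": 0, "dx": 0.06, "dy": 0.3, "dz": 0, "ax": 0, "ay": 0, "az": 0},
    {"grip": 0, "dx": 0.08, "dy": 0.4, "dz": 0, "ax": 0, "ay": 0, "az": 0},
    {"grip": 0, "dx": 0.09, "dy": 0.46, "dz": 0, "ax": 0, "ay": 0, "az": 0},
    {"grip": 0, "dx": 0.09, "dy": 0.46, "dz": 0, "ax": 0, "ay": 0, "az": 0},
    {"grip": 0, "dx": 0.09, "dy": 0.46, "dz": 0, "ax": 0, "ay": 0, "az": 0}
  ]
}}

```text
clock: 15.15
tcp_pos: [0.4956, 0.0604, 0.1097]
tool_rot: [-0.299, -3.127, 0.0]
ft_force: [-0.5, 0.0, -3.7]
width: 0.099
grasp_force: 98.9
```

```bash
python3 q.py
```

```text
15.15 eye [0.5796 0.0442 0.1932] s,lat 0.032750818371621165 -0.00021503717543052203 F [-0.4799  0.0043 -3.7194] Fd,Fn -0.08644144077635961 -0.4721159609005746 M [ 0.063   0.2881 -0.014 ] tooly [ 0.1893  0.9819 -0.0002]
```

Emit:
{"op": "arm_command", "data": {
  "series": [
    {"grip": 0, "dx": 0.01, "dy": 0.06, "dz": 0, "ax": 0, "ay": 0, "az": 0},
    {"grip": 0, "dx": 0.02, "dy": 0.12, "dz": 0, "ax": 0, "ay": 0, "az": 0},
    {"grip": 0, "dx": 0.035, "dy": 0.18, "dz": 0, "ax": 0, "ay": 0, "az": 0},
    {"grip": 0, "dx": 0.045, "dy": 0.24, "dz": 0, "ax": 0, "ay": 0, "az": 0},
    {"grip": 0, "dx": 0.045, "dy": 0.24, "dz": 0, "ax": 0, "ay": 0, "az": 0}
  ]
}}

```text
clock: 15.65
tcp_pos: [0.4981, 0.0733, 0.1097]
tool_rot: [-0.297, -3.127, -0.001]
ft_force: [0.5, 1.1, -4.2]
width: 0.101
grasp_force: 98.8
```

```bash
python3 q.py
```

```text
15.65 eye [0.582  0.0572 0.1932] s,lat 0.04594155886287295 -0.0002452334970831183 F [ 0.5179  1.0797 -4.1881] Fd,Fn 1.1581269632485112 0.3045238102858927 M [0.2019 0.3051 0.0645] tooly [0.1881 0.9822 0.0005]
```

Emit:
{"op": "arm_command", "data": {
  "series": [
    {"grip": 0, "dx": 0.004, "dy": 0.02, "dz": 0, "ax": 0, "ay": 0, "az": 0},
    {"grip": 0, "dx": 0.008, "dy": 0.04, "dz": 0, "ax": 0, "ay": 0, "az": 0},
    {"grip": 0, "dx": 0.012, "dy": 0.06, "dz": 0, "ax": 0, "ay": 0, "az": 0},
    {"grip": 0, "dx": 0.016, "dy": 0.08, "dz": 0, "ax": 0, "ay": 0, "az": 0}
  ]
}}

```text
clock: 16.05
tcp_pos: [0.4989, 0.0762, 0.1099]
tool_rot: [0.3, 3.127, -0.0]
ft_force: [-0.6, -0.6, -2.4]
width: 0.098
grasp_force: 98.8
```

```bash
python3 q.py
```

```text
16.05 eye [0.5828 0.06   0.1934] s,lat 0.04884277981006564 -5.166038239347784e-06 F [-0.5517 -0.5696 -2.3858] Fd,Fn -0.6635798624821515 -0.43413013919591764 M [0.0438 0.1601 0.0444] tooly [ 0.19    0.9818 -0.    ]
```

Emit:
{"op": "arm_command", "data": {
  "series": [
    {"grip": 0, "dx": 0.004, "dy": 0.02, "dz": 0, "ax": 0, "ay": 0, "az": 0},
    {"grip": 0, "dx": 0.008, "dy": 0.04, "dz": 0, "ax": 0, "ay": 0, "az": 0},
    {"grip": 0, "dx": 0.012, "dy": 0.06, "dz": 0, "ax": 0, "ay": 0, "az": 0}
  ]
}}

```text
clock: 16.35
tcp_pos: [0.4994, 0.0794, 0.1098]
tool_rot: [0.299, 3.127, 0.0]
ft_force: [0.5, 0.2, -3.2]
width: 0.1
grasp_force: 98.8
```

```bash
python3 q.py
```

```text
16.35 eye [0.5834 0.0632 0.1933] s,lat 0.05209677952343479 -8.261272093530957e-05 F [ 0.5191  0.1669 -3.1662] Fd,Fn 0.2619553087020761 0.4782140995138412 M [0.0563 0.3056 0.0385] tooly [0.1897 0.9818 0.    ]
```

Emit:
{"op": "arm_command", "data": {
  "series": [
    {"grip": 0, "dx": 0.004, "dy": 0.02, "dz": 0, "ax": 0, "ay": 0, "az": 0},
    {"grip": 0, "dx": 0.008, "dy": 0.04, "dz": 0, "ax": 0, "ay": 0, "az": 0},
    {"grip": 0, "dx": 0.008, "dy": 0.04, "dz": 0, "ax": 0, "ay": 0, "az": 0}
  ]
}}

```text
clock: 16.65
tcp_pos: [0.4996, 0.0803, 0.1098]
tool_rot: [0.302, 3.127, -0.002]
ft_force: [-1.4, -3.5, -3.2]
width: 0.102
grasp_force: 99.0
```

```bash
python3 q.py
```

```text
16.65 eye [0.5835 0.064  0.1933] s,lat 0.05294778985635968 -0.0001346936229291748 F [-1.3998 -3.463  -3.2309] Fd,Fn -3.665239802866817 -0.7200926011953095 M [-0.4837  0.402  -0.2587] tooly [ 0.1912  0.9815 -0.0011]
```

Shoulder contact is felt (Fd ≈ −3.7 N) at s≈53 mm. Next I'll lower to rest the eye on the peg so the keeper can drop.

Emit:
{"op": "arm_command", "data": {
  "series": [
    {"grip": 0, "dx": -0.001, "dy": -0.006, "dz": -0.015, "ax": 0, "ay": 0, "az": 0},
    {"grip": 0, "dx": -0.001, "dy": -0.006, "dz": -0.03, "ax": 0, "ay": 0, "az": 0},
    {"grip": 0, "dx": -0.001, "dy": -0.006, "dz": -0.03, "ax": 0, "ay": 0, "az": 0}
  ]
}}

```text
clock: 16.95
tcp_pos: [0.4998, 0.0803, 0.1083]
tool_rot: [0.301, 3.127, -0.001]
ft_force: [-0.6, -3.6, -1.4]
width: 0.095
grasp_force: 99.2
```

```bash
python3 q.py
```

```text
16.95 eye [0.5837 0.0641 0.1919] s,lat 0.053028723134837474 8.472005799778679e-05 F [-0.6279 -3.5872 -1.4195] Fd,Fn -3.6413023508236604 0.06143046593979846 M [-0.7127  0.3027 -0.2141] tooly [ 0.1907  0.9816 -0.0005]
```

Emit:
{"op": "arm_command", "data": {
  "series": [
    {"grip": 0, "dx": -0.001, "dy": -0.006, "dz": -0.01, "ax": 0, "ay": 0, "az": 0},
    {"grip": 0, "dx": -0.001, "dy": -0.006, "dz": -0.02, "ax": 0, "ay": 0, "az": 0},
    {"grip": 0, "dx": -0.001, "dy": -0.006, "dz": -0.02, "ax": 0, "ay": 0, "az": 0}
  ]
}}

```text
clock: 17.25
tcp_pos: [0.5001, 0.0803, 0.1075]
tool_rot: [0.3, 3.126, -0.0]
ft_force: [-0.8, -4.7, 0.7]
width: 0.099
grasp_force: 99.6
```

```bash
python3 q.py; cat > k.py <<'E'
from h import *
import sys
ims=[]
for n,X in(("scene",[.577,.04,.22]),("top",[.577,.04,.22])):
    c=cam(n);u,v=proj(c,X);w=48;h=36;M=np.float32([[8.3,0,-8.3*(u-w/2)],[0,8.3,-8.3*(v-h/2)]])
    ims.append(cv2.warpAffine(c["im"],M,(400,300),flags=cv2.INTER_CUBIC))
    P=cloud(c,np.ones(c["d"].shape,bool)); d=np.array([.189,.982]); nrm=np.array([.982,-.189]);p0=np.array([.5736,.012])
    S=(P[:,:2]-p0)@d; L=(P[:,:2]-p0)@nrm; z=P[:,2]
    m=(abs(L)<.025)&(S>-.0)&(S<.075)&(z>.205)
    k=np.argsort(S[m]);print(n); print(np.round(1000*np.c_[S[m],L[m],z[m]][k]).astype(int).tolist())
cv2.imwrite("pics/"+sys.argv[1],np.clip(np.hstack(ims)*1.6,0,255).astype(np.uint8)[:,:,::-1])
E
python3 k.py k1.png
```

```text
17.25 eye [0.5839 0.0641 0.1911] s,lat 0.05307278526825608 0.00029503964952293785 F [-0.8346 -4.7425  0.7209] Fd,Fn -4.814905637750314 0.07678022914435989 M [-0.7478  0.1632 -0.3027] tooly [ 0.1902  0.9817 -0.0001]
scene
[[3, 1, 206], [3, 6, 210], [6, -11, 242], [6, 7, 209], [6, -12, 246], [6, 20, 240], [7, 23, 247], [7, 1, 207], [7, 18, 242], [9, -14, 232], [10, -15, 245], [10, 3, 206], [10, 20, 237], [11, 19, 245], [11, -12, 242], [11, 5, 242], [11, -12, 236], [12, -13, 245], [12, 22, 247], [12, 0, 242], [12, -5, 242], [13, -1, 245], [13, -5, 222], [13, 8, 243], [13, 3, 244], [13, -1, 230], [13, 12, 246], [13, -10, 241], [14, 12, 241], [14, 16, 245], [14, 17, 211], [14, 17, 220], [14, -6, 210], [14, 3, 208], [14, 7, 246], [14, 20, 238], [14, 12, 221], [14, 2, 247], [15, -7, 244], [15, 20, 247], [15, 7, 236], [15, 24, 241], [15, -7, 214], [15, 7, 226], [15, -7, 223], [15, -7, 228], [15, 15, 223], [15, 2, 226], [16, -3, 222], [16, 15, 213], [16, 23, 244], [16, -4, 230], [16, 6, 219], [16, -8, 231], [16, 1, 229], [16, 5, 228], [16, -4, 244], [16, -18, 242], [17, -13, 241], [17, 0, 218
[... 4339 characters left out ...]
, [58, -13, 242], [58, 6, 249], [59, -6, 207], [59, 2, 230], [59, -10, 245], [59, 0, 219], [59, 14, 209], [59, -17, 219], [59, 4, 234], [59, -3, 210], [59, 17, 214], [59, -7, 245], [59, -4, 251], [59, 10, 242], [60, 13, 242], [60, 15, 248], [60, -1, 246], [61, -17, 244], [61, 2, 245], [61, 5, 248], [62, -11, 244], [62, -13, 235], [62, -17, 217], [62, 9, 246], [63, 12, 248], [63, -7, 241], [63, -4, 242], [64, 16, 241], [64, -1, 242], [64, -17, 242], [64, 2, 244], [64, -14, 245], [67, 8, 215], [68, -7, 206], [69, -4, 206], [69, -1, 207], [70, 2, 207], [70, 5, 210], [71, -8, 211], [71, 9, 209], [72, -5, 206], [73, -1, 206], [73, 1, 211], [74, 5, 206], [74, -9, 209], [74, 8, 208], [75, -6, 209]]
```

View pics/k1.png

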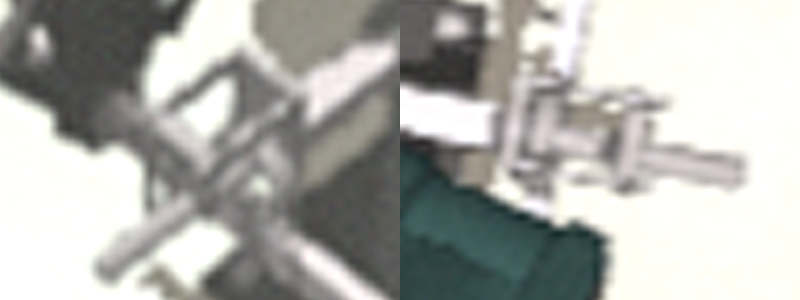

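The cloud shows the keeper standing straight down at s≈13–18 mm, from z 207 to 247. The eye is at s≈48–58 mm against the shoulder, and the weight is on the peg. Next I'll draw back gently.

Emit:
{"op": "arm_command", "data": {
  "series": [
    {"grip": 0, "dx": -0.01, "dy": -0.05, "dz": 0.01, "ax": 0, "ay": 0, "az": 0},
    {"grip": 0, "dx": -0.03, "dy": -0.15, "dz": 0.01, "ax": 0, "ay": 0, "az": 0},
    {"grip": 0, "dx": -0.05, "dy": -0.25, "dz": 0.01, "ax": 0, "ay": 0, "az": 0},
    {"grip": 0, "dx": -0.07, "dy": -0.35, "dz": 0.01, "ax": 0, "ay": 0, "az": 0},
    {"grip": 0, "dx": -0.085, "dy": -0.43, "dz": 0.01, "ax": 0, "ay": 0, "az": 0},
    {"grip": 0, "dx": -0.095, "dy": -0.5, "dz": 0.01, "ax": 0, "ay": 0, "az": 0},
    {"grip": 0, "dx": -0.1, "dy": -0.53, "dz": 0.01, "ax": 0, "ay": 0, "az": 0},
    {"grip": 0, "dx": -0.1, "dy": -0.53, "dz": 0.01, "ax": 0, "ay": 0, "az": 0}
  ]
}}

```text
clock: 18.15
tcp_pos: [0.4943, 0.0537, 0.1077]
tool_rot: [-0.301, -3.127, 0.0]
ft_force: [-0.1, -0.4, -0.8]
width: 0.094
grasp_force: 99.2
```

```bash
python3 q.py
```

```text
18.15 eye [0.5783 0.0374 0.1912] s,lat 0.025843431055665705 -0.00018652170420165251 F [-0.0506 -0.4228 -0.8087] Fd,Fn -0.42475869995925664 0.030209815154096816 M [-0.0717  0.2421 -0.0996] tooly [ 0.1906  0.9817 -0.0003]
```

Emit:
{"op": "arm_command", "data": {
  "series": [
    {"grip": 0, "dx": -0.004, "dy": -0.02, "dz": 0, "ax": 0, "ay": 0, "az": 0},
    {"grip": 0, "dx": -0.008, "dy": -0.04, "dz": 0, "ax": 0, "ay": 0, "az": 0},
    {"grip": 0, "dx": -0.011, "dy": -0.06, "dz": 0, "ax": 0, "ay": 0, "az": 0},
    {"grip": 0, "dx": -0.011, "dy": -0.06, "dz": 0, "ax": 0, "ay": 0, "az": 0}
  ]
}}

```text
clock: 18.55
tcp_pos: [0.4941, 0.0514, 0.1078]
tool_rot: [-0.299, -3.127, -0.0]
ft_force: [-0.2, 0.6, -1.8]
width: 0.098
grasp_force: 99.2
```

```bash
python3 q.py
```

```text
18.55 eye [0.5781 0.0352 0.1913] s,lat 0.023665999350067808 -1.396031902449757e-05 F [-0.1931  0.6209 -1.8322] Fd,Fn 0.5732134631855009 -0.30700977535000834 M [0.221  0.2361 0.084 ] tooly [0.1892 0.9819 0.0003]
```

Emit:
{"op": "arm_command", "data": {
  "series": [
    {"grip": 0, "dx": -0.004, "dy": -0.02, "dz": 0, "ax": 0, "ay": 0, "az": 0},
    {"grip": 0, "dx": -0.004, "dy": -0.02, "dz": 0, "ax": 0, "ay": 0, "az": 0}
  ]
}}

```text
clock: 18.75
tcp_pos: [0.494, 0.051, 0.1078]
tool_rot: [-0.297, -3.127, -0.001]
ft_force: [-0.3, 2.5, -2.2]
width: 0.098
grasp_force: 99.2
```

```bash
python3 q.py
```

```text
18.75 eye [0.578  0.0348 0.1912] s,lat 0.023240107181118803 -2.9049422891045186e-05 F [-0.3087  2.4899 -2.2091] Fd,Fn 2.3867402350626326 -0.7737634541317998 M [0.4721 0.1838 0.2028] tooly [0.1883 0.9821 0.0007]
```

Emit:
{"op": "arm_command", "data": {
  "series": [
    {"grip": 0, "dx": -0.003, "dy": -0.016, "dz": 0, "ax": 0, "ay": 0, "az": 0},
    {"grip": 0, "dx": -0.003, "dy": -0.016, "dz": 0, "ax": 0, "ay": 0, "az": 0},
    {"grip": 0, "dx": -0.003, "dy": -0.016, "dz": 0, "ax": 0, "ay": 0, "az": 0}
  ]
}}

```text
clock: 19.05
tcp_pos: [0.4939, 0.0505, 0.1078]
tool_rot: [-0.296, -3.127, -0.002]
ft_force: [-0.0, 4.6, -1.4]
width: 0.097
grasp_force: 99.3
```

```bash
python3 q.py
```

```text
19.05 eye [0.5779 0.0343 0.1912] s,lat 0.02275840635998925 -1.023546078959942e-05 F [-0.0068  4.5549 -1.4381] Fd,Fn 4.471644550741382 -0.8675547742841315 M [0.8261 0.0949 0.4145] tooly [0.1877 0.9822 0.001 ]
```

The keeper holds at 4.5 N. I'll move inward off it, set the weight down, ease the grip and let go.

Emit:
{"op": "arm_command", "data": {
  "newtons": 100,
  "series": [
    {"grip": 0, "dx": 0.02, "dy": 0.1, "dz": 0, "ax": 0, "ay": 0, "az": 0},
    {"grip": 0, "dx": 0.04, "dy": 0.2, "dz": 0, "ax": 0, "ay": 0, "az": 0},
    {"grip": 0, "dx": 0.06, "dy": 0.3, "dz": 0, "ax": 0, "ay": 0, "az": 0},
    {"grip": 0, "dx": 0.07, "dy": 0.36, "dz": 0, "ax": 0, "ay": 0, "az": 0},
    {"grip": 0, "dx": 0.07, "dy": 0.36, "dz": -0.01, "ax": 0, "ay": 0, "az": 0},
    {"grip": 0, "dx": 0.07, "dy": 0.36, "dz": -0.01, "ax": 0, "ay": 0, "az": 0},
    {"grip": 0, "dx": 0.07, "dy": 0.36, "dz": -0.01, "ax": 0, "ay": 0, "az": 0}
  ]
}}

```text
clock: 19.75
tcp_pos: [0.4976, 0.0676, 0.1074]
tool_rot: [0.298, 3.127, 0.001]
ft_force: [-1.1, 0.5, -0.0]
width: 0.1
grasp_force: 99.5
```

```bash
python3 q.py
```

```text
19.75 eye [0.5815 0.0514 0.191 ] s,lat 0.04019687028033665 0.00026994716869423727 F [-1.1425  0.4611 -0.0157] Fd,Fn 0.2368526446555062 -1.2090560995188782 M [0.1681 0.0587 0.0872] tooly [0.1892 0.9819 0.0004]
```

Emit:
{"op": "arm_command", "data": {
  "newtons": 20,
  "series": [
    {"grip": 0, "dx": 0, "dy": 0, "dz": 0, "ax": 0, "ay": 0, "az": 0},
    {"grip": 0, "dx": 0, "dy": 0, "dz": 0, "ax": 0, "ay": 0, "az": 0},
    {"grip": 0, "dx": 0, "dy": 0, "dz": 0, "ax": 0, "ay": 0, "az": 0},
    {"grip": 12, "dx": 0, "dy": 0, "dz": 0, "ax": 0, "ay": 0, "az": 0},
    {"grip": 14, "dx": 0, "dy": 0, "dz": 0, "ax": 0, "ay": 0, "az": 0},
    {"grip": 18, "dx": 0, "dy": 0, "dz": 0, "ax": 0, "ay": 0, "az": 0},
    {"grip": 24, "dx": 0, "dy": 0, "dz": 0, "ax": 0, "ay": 0, "az": 0},
    {"grip": 32, "dx": 0, "dy": 0, "dz": 0, "ax": 0, "ay": 0, "az": 0},
    {"grip": 40, "dx": 0, "dy": 0, "dz": 0, "ax": 0, "ay": 0, "az": 0},
    {"grip": 40, "dx": 0, "dy": 0, "dz": 0, "ax": 0, "ay": 0, "az": 0}
  ]
}}

```text
clock: 20.75
tcp_pos: [0.4973, 0.0674, 0.1072]
tool_rot: [-0.299, -3.127, 0.0]
ft_force: [-0.0, -0.0, -0.3]
width: 0.469
grasp_force: 0.0
```

```bash
python3 q.py; python3 v.py r1.png 210 120 310 195
```

```text
20.75 eye [0.5812 0.0512 0.1907] s,lat 0.039931106119312894 5.474735890088405e-05 F [-0.0441 -0.0234 -0.2601] Fd,Fn -0.03129164411650002 -0.03891137483061914 M [ 0.0232 -0.0291  0.0146] tooly [ 0.1896  0.9819 -0.0001]
20.8 [0.49724814 0.06742766 0.1072648 ] 0.4676638659898921 0.0 [-0.2022347   0.33504216 -0.469078  ]
```

View pics/r1.png

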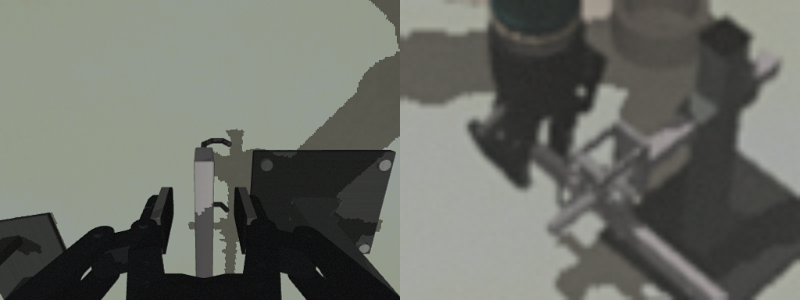

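The bar at (203,200) hangs clear between the open fingers. I'll withdraw straight up, then away.

Emit:
{"op": "arm_command", "data": {
  "series": [
    {"grip": 40, "dx": 0, "dy": 0, "dz": 0.2, "ax": 0, "ay": 0, "az": 0},
    {"grip": 40, "dx": 0, "dy": 0, "dz": 0.5, "ax": 0, "ay": 0, "az": 0},
    {"grip": 40, "dx": 0, "dy": 0, "dz": 1, "ax": 0, "ay": 0, "az": 0},
    {"grip": 40, "dx": 0, "dy": 0, "dz": 1.6, "ax": 0, "ay": 0, "az": 0},
    {"grip": 40, "dx": 0, "dy": 0, "dz": 2.4, "ax": 0, "ay": 0, "az": 0},
    {"grip": 40, "dx": 0, "dy": 0, "dz": 3.2, "ax": 0, "ay": 0, "az": 0},
    {"grip": 40, "dx": 0, "dy": -1, "dz": 4, "ax": 0, "ay": 0, "az": 0},
    {"grip": 40, "dx": -0.5, "dy": -2, "dz": 4, "ax": 0, "ay": 0, "az": 0},
    {"grip": 40, "dx": -0.5, "dy": -3, "dz": 4, "ax": 0, "ay": 0, "az": 0},
    {"grip": 40, "dx": -0.5, "dy": -3, "dz": 4, "ax": 0, "ay": 0, "az": 0}
  ]
}}

```text
clock: 21.85
tcp_pos: [0.4706, -0.0885, 0.309]
tool_rot: [0.311, 3.123, 0.0]
ft_force: [-0.6, 0.4, -0.2]
width: 0.465
grasp_force: 0.0
```

Emit:
{"op": "arm_command", "data": {
  "series": [
    {"grip": 40, "dx": 0, "dy": 0, "dz": 0, "ax": 0, "ay": 0, "az": 0},
    {"grip": 40, "dx": 0, "dy": 0, "dz": 0, "ax": 0, "ay": 0, "az": 0},
    {"grip": 40, "dx": 0, "dy": 0, "dz": 0, "ax": 0, "ay": 0, "az": 0},
    {"grip": 40, "dx": 0, "dy": 0, "dz": 0, "ax": 0, "ay": 0, "az": 0},
    {"grip": 40, "dx": 0, "dy": 0, "dz": 0, "ax": 0, "ay": 0, "az": 0},
    {"grip": 40, "dx": 0, "dy": 0, "dz": 0, "ax": 0, "ay": 0, "az": 0},
    {"grip": 40, "dx": 0, "dy": 0, "dz": 0, "ax": 0, "ay": 0, "az": 0},
    {"grip": 40, "dx": 0, "dy": 0, "dz": 0, "ax": 0, "ay": 0, "az": 0},
    {"grip": 40, "dx": 0, "dy": 0, "dz": 0, "ax": 0, "ay": 0, "az": 0},
    {"grip": 40, "dx": 0, "dy": 0, "dz": 0, "ax": 0, "ay": 0, "az": 0}
  ]
}}

```text
clock: 22.85
tcp_pos: [0.4722, -0.0826, 0.3073]
tool_rot: [-0.299, -3.127, 0.0]
ft_force: [0.4, -0.2, -0.1]
width: 0.47
grasp_force: 0.0
```

```bash
cat > z.py <<'E'
from h import *
np.set_printoptions(precision=4,suppress=True)
d=np.array([.189,.982]); nrm=np.array([.982,-.189]); p0=np.array([.5736,.012])
c=cam("scene");P=cloud(c,np.ones(c["d"].shape,bool));S=(P[:,:2]-p0)@d;L=(P[:,:2]-p0)@nrm;z=P[:,2]
for n,m in(("keeper",(S>.008)&(S<.024)&(abs(L)<.013)&(z>.215)&(z<.232)),("barL",(S>.01)&(S<.08)&(L>-.12)&(L<-.05)&(z>.145)&(z<.19)),("barR",(S>.01)&(S<.08)&(L>.05)&(L<.12)&(z>.145)&(z<.19))):
    print(n,m.sum(),np.median(S[m]) if m.any() else 0,np.percentile(z[m],[50,95]) if m.any() else 0)
c0=c["im"][90:250,200:360].copy(); cv2.imwrite("pics/z.png",cv2.resize(c0,(600,600),interpolation=cv2.INTER_CUBIC)[:,:,::-1])
o=get_obs();print(o["clock"],o["tcp_pos"],o["ft_force"])
E
python3 z.py
```

```text
keeper 15 0.014764284239814551 [0.221  0.2299]
barL 102 0.03795775965336697 [0.1704 0.1766]
barR 115 0.038061633170915536 [0.1621 0.1678]
22.9 [ 0.4723 -0.0827  0.3073] [-0.0177 -0.4027 -0.8067]
```

View pics/z.png

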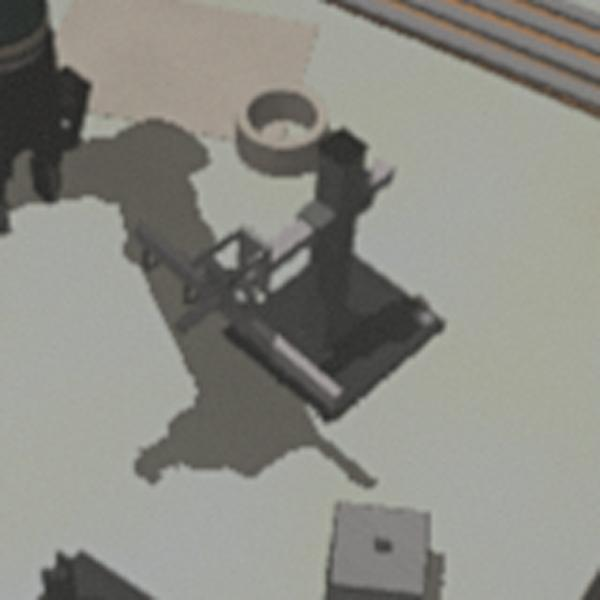

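The bar hangs behind the closed keeper at about (240,290). One end is a few mm higher than the other, so I'll let any swing die out and check again.

Emit:
{"op": "arm_command", "data": {
  "series": [
    {"grip": 40, "dx": 0, "dy": 0, "dz": 0, "ax": 0, "ay": 0, "az": 0},
    {"grip": 40, "dx": 0, "dy": 0, "dz": 0, "ax": 0, "ay": 0, "az": 0},
    {"grip": 40, "dx": 0, "dy": 0, "dz": 0, "ax": 0, "ay": 0, "az": 0},
    {"grip": 40, "dx": 0, "dy": 0, "dz": 0, "ax": 0, "ay": 0, "az": 0},
    {"grip": 40, "dx": 0, "dy": 0, "dz": 0, "ax": 0, "ay": 0, "az": 0},
    {"grip": 40, "dx": 0, "dy": 0, "dz": 0, "ax": 0, "ay": 0, "az": 0},
    {"grip": 40, "dx": 0, "dy": 0, "dz": 0, "ax": 0, "ay": 0, "az": 0},
    {"grip": 40, "dx": 0, "dy": 0, "dz": 0, "ax": 0, "ay": 0, "az": 0},
    {"grip": 40, "dx": 0, "dy": 0, "dz": 0, "ax": 0, "ay": 0, "az": 0},
    {"grip": 40, "dx": 0, "dy": 0, "dz": 0, "ax": 0, "ay": 0, "az": 0}
  ]
}}

```text
clock: 23.9
tcp_pos: [0.4723, -0.0826, 0.3073]
tool_rot: [0.299, 3.127, 0.0]
ft_force: [-0.9, 0.1, -0.1]
width: 0.468
grasp_force: 0.0
```

```bash
for i in 1 2 3 4 5 6; do python3 z.py | grep bar; done
```

```text
barL 100 0.03806529503321952 [0.1718 0.1772]
barR 113 0.0384723835704411 [0.1626 0.1684]
barL 100 0.03802044906683903 [0.1709 0.1763]
barR 111 0.03830263068167536 [0.1622 0.1686]
barL 102 0.03816069597928659 [0.1708 0.1766]
barR 112 0.03839872415793982 [0.1627 0.1684]
barL 104 0.03838000167435794 [0.1702 0.1763]
barR 116 0.03837961803716533 [0.1628 0.1686]
barL 99 0.03810433313903044 [0.1704 0.1772]
barR 115 0.03872230093897076 [0.1626 0.1672]
barL 101 0.037875754535438025 [0.1711 0.1759]
barR 114 0.038536623052013975 [0.1629 0.1683]
```

```bash
python3 -c "
from rig import *
print(job_done())"
```

```text
the job is handed in; nothing more can be done
None
```

The jig bar hangs by its eye on the peg behind the closed keeper: it went home against the shoulder, the draw-back held at about 4.5 N, it rests steady with a slight tilt (one end about 8 mm higher), and the job is handed in.

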